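# Clear the jars, scrap the cracked strip, put the jars back

## Robot

A 6-joint arm with a two-finger parallel gripper is mounted at the origin on the work surface. World frame = base frame: x ahead of the robot, y to its left, z up, the work surface at z = 0. Lengths are in mm, angles in rad, forces in N, time in s.
With the tool pointing down it reaches from about 350 to 875 mm from the base axis. Payload 4.2 kg.
Tool frame: the origin (TCP) lies midway between the tips of the shut fingers; the grasp point (between the pads) lies 19 mm behind it (arm.hold_point_z is the distance from the TCP to the grasp point, in mm); z points along the fingers, y is the line along which they close (so a half turn about z gives the same grasp; the last joint's range is limited). The gripper opens to 85 mm and grips with 20 to 120 N. Pads are 22 mm wide; open, the fingers measure 114 mm over their backs; the gripper's body (76 mm by 85 mm) begins 54 mm behind the grasp point. The pads swing forward as they close: fully open they stand 13 mm farther back than shut.
Start: joints at [-0.953, 0.385, 0.008, 0, -1.194, -0.259], TCP at [219.483, -585.172, 231.312] pointing down, gripper open.
Joint ranges: [-3.14, 3.14], [-1.21, 2.06], [-1.07, 1.41], [-3.16, 2.05], [-2.99, -0.16], [-3.1, 3.1]. Speed limits (rad/s): [2.79, 2.79, 3.14, 3.14, 3.14, 3.14].

## Interface

Orientations are given as a unit quaternion [x, y, z, w].
In Python, from bench import arm, vision gives the robot as it stands. The module is installed in compiled form; this text tells all that it offers.
- The arm moves only by the tool servo_tool, never from a script. Its argument "plan" is a list of rows, each a list of 7 numbers: the shift along the world's x, y, z each as a share of 300 mm, from -1 to 1, then the turn, a rotation vector about the world's x, y, z each as a share of 2 rad, from -1 to 1, then the opening, from 0 (shut) to 1 (fully open). A call has 1 to 20 rows; each row shifts and turns the commanded pose from where the row before left it; what a row does not reach is not made up. A row lasts 1/8 s, in which the tool goes at most 62.5 mm and 10.7 degrees, less where a joint would pass 70% of its speed; a pose out of reach is approached as far as the arm can. A call with a number of a shift or a turn outside -1 to 1 is refused whole. A call with a gripper value outside its range is refused whole. The fingers move at their own pace and stop on an object; the grip force is fixed at half the most. Time passes only in rows, so rows that do not move let the fingers close. It gives the time, the measured TCP pose, the force, the opening and the grip force at its end, in the units of the state.
- arm.read_state(): the state, without advancing time (a new reading comes with each control period).
- vision.get_image(name): name is "side" or "top" or "wrist"; returns a dict with "image" (400x640x3 uint8, red, green, blue), "z_map" (400x640 float32, mm along the optical axis (not along the pixel's ray), 0 where there is no reading), "K" (3x3 intrinsics, pixels), "D" ([k1, k2, p1, p2, k3] as OpenCV has them; the pictures are not rectified), "world_to_cam" (4x4, takes a point from world to camera coordinates); the wrist camera has in their place "mount" (4x4, takes a point from camera to tool coordinates, whose origin is the TCP and whose axes are the flange's). Camera axes: x right, y down, z forward; pixel columns grow to the right and rows downward; lengths in mm; the calibration is good to about 2 mm. A picture is of the moment at which its call begins: read the wrist's pose just before it.
- arm.job_done(): hands the job in; it is judged then, once.
The state is a dict: "clock": time; "joints": joint angles; "joint_vel": joint speeds; "joint_efforts": joint torques, N m; "position": TCP position; "ee_rot": TCP orientation; "contact_force": force on the tool from outside, world axes, zero at the start; "wrist_torque": the same for the moment, N m; "gripper_width": finger opening in mm; "grasp_force": force on a finger pad.
Only numpy, scipy, OpenCV 4.12 (cv2) and the standard library are available. Lean on these libraries where they do the work, as an engineer would, in place of code of your own. Each camera call takes 0.05 s, during which the arm holds its last target. There are 200 camera calls.

## Task

First move the three jars of mosaic pieces off the stock board to stand on the rubber mat at the side, leaving the cracked strip behind them where it lies. Then take the cracked strip and push it lengthwise along the wooden deck through the orange flap, so that it drops right into the offcut box and the flap falls shut behind it. Last, put each jar back centred on the tile of its own colour; keep the jars upright throughout.

Things in the scene. Friction and masses are not known exactly. Their poses are not given: they have to be found in the camera images.
- blue_jar: Upright round glass jar full of blue mosaic pieces, with a blue lid: 90 mm tall, 50 mm across (lid 51 mm, top 20 mm of the height), about 0.22 kg. Starts on the blue tile. Origin: centre of its underside, z up.
- yellow_jar: Upright round glass jar full of yellow mosaic pieces, with a yellow lid: 90 mm tall, 50 mm across (lid 51 mm, top 20 mm of the height), about 0.22 kg. Starts on the yellow tile. Origin: centre of its underside, z up.
- green_jar: Upright round glass jar full of green mosaic pieces, with a green lid: 90 mm tall, 50 mm across (lid 51 mm, top 20 mm of the height), about 0.22 kg. Starts on the green tile. Origin: centre of its underside, z up.
- blue_tile: Fixed blue glazed tile, 62 x 62 mm, 4 mm thick, the home of the blue jar; one of three in a row across the stock board, 66 mm from centre to centre, in an order that varies. Origin: centre of its underside, which lies on the board's top 12 mm above the table; tile x and y run along its sides: y along the row, x towards the cracked strip, away from the robot.
- yellow_tile: Fixed yellow glazed tile, 62 x 62 mm, 4 mm thick, the home of the yellow jar; one of three in a row across the stock board, 66 mm from centre to centre, in an order that varies. Origin: centre of its underside, which lies on the board's top 12 mm above the table; tile x and y run along its sides: y along the row, x towards the cracked strip, away from the robot.
- green_tile: Fixed green glazed tile, 62 x 62 mm, 4 mm thick, the home of the green jar; one of three in a row across the stock board, 66 mm from centre to centre, in an order that varies. Origin: centre of its underside, which lies on the board's top 12 mm above the table; tile x and y run along its sides: y along the row, x towards the cracked strip, away from the robot.
- cracked_strip: Terracotta strip, white glazed top with a black zigzag crack: 28 mm (its x) x 90 mm (its y), 18 mm high, 0.09 kg. Lies flat on the plywood board (top 12 mm above the table) close behind the jars, length along their row; free board behind it, except two fixed 18 mm high stacks of small tiles at the rear corners, 94 mm either side of the row's middle. Origin: centre of its underside.
- side_mat: Fixed dark rubber mat with a grey middle, the side area: 220 mm (its x) by 110 mm (its y), 4 mm thick, flat on the table to the left or right of the stock board. Origin: centre of its underside.
- offcut_box: Bare metal box, pale wood deck in front. Origin: on the table under the deck's far edge, mid-width; x = way in. Deck: x -120 to 0 mm, 92 wide, 45 high, no rails; beyond it a drop to the box floor (x 0-150, 80 wide, 6 high). Frame at x 18-24: opening 68 wide, lintel 85 to 97 above the table; clear cover from x 38 (top 101). Gap x 0-18 is open above, for fingers pushing the strip.
- flap (a joint): Orange sprung flap of the offcut box, 66 mm wide, 38 mm high, hung from an orange bar at x = 28 mm of the box, 86 mm above the table. 0 rad = shut, hanging; positive = swung into the box, up to 1.4. A weak spring (under 1.5 N at its lower edge) shuts it; the strip pushed along the deck opens it, then drops to the floor below it.

How it is judged:
By the outcome, as a careful person would: the job done as asked, in the order asked, and still so for the second after the job is handed in, with the robot touching nothing.
It also fails if it takes over 144 s, if anything falls off the work surface, if the arm or the gripper's body presses on something with over 40 N, if the wrist force passes 120 N, or if a joint passes its speed limit or range.

## Working session

There is one attempt and no reset: what is moved stays moved. The work goes in short steps, Python scripts to look and compute and a tool call to move; the robot and the scene stay as the last step left them, time stands still between calls to the robot, and variables do not carry over. Pictures are saved under pics/ and viewed, at most 14 in all, crops included, and the job is handed in when it is done.

Besides the shell and the picture viewer there is one more tool, called after ">>>" as name(argument=value, ...), one argument or row to a line, values as JSON. servo_tool: Moves the arm, as the interface text tells. Its arguments: {"type":"object","properties":{"plan":{"type":"array"}},"required":["plan"]}

```bash
mkdir -p pics; cat > h.py <<'E'
import numpy as np, cv2
from bench import arm, vision
from scipy.spatial.transform import Rotation as R
def grab(n):
    s=arm.read_state(); d=vision.get_image(n)
    if n=="wrist":
        T=np.eye(4);T[:3,:3]=R.from_quat(s["ee_rot"]).as_matrix();T[:3,3]=s["position"]
        d["c2w"]=T@np.array(d["mount"])
    else: d["c2w"]=np.linalg.inv(d["world_to_cam"])
    return d
def save(d,f): cv2.imwrite("pics/"+f,d["image"][...,::-1])
def plane(d,px,z):
    px=np.array(px,float).reshape(-1,1,2)
    u=cv2.undistortPoints(px,np.array(d["K"]),np.array(d["D"]))[:,0]
    r=np.c_[u,np.ones(len(u))]@d["c2w"][:3,:3].T; o=d["c2w"][:3,3]
    return o+r*((z-o[2])/r[:,2])[:,None]
def cloud(d):
    v,u=np.mgrid[0:400,0:640]; z=d["z_map"].ravel()
    p=cv2.undistortPoints(np.c_[u.ravel(),v.ravel()].astype(float).reshape(-1,1,2),np.array(d["K"]),np.array(d["D"]))[:,0]
    P=np.c_[p*z[:,None],z]@d["c2w"][:3,:3].T+d["c2w"][:3,3]
    P[z==0]=np.nan
    return P.reshape(400,640,3)
E
python3 - <<'E'
from h import *
for n in("top","side"):
    d=grab(n);save(d,n+"0.png")
    print(n,d["c2w"].round(2).tolist())
print(arm.read_state())
E
```

```text
top [[-0.02, -0.98, 0.19, 388.1], [-1.0, 0.02, -0.02, -3.68], [0.02, -0.19, -0.98, 866.22], [0.0, 0.0, 0.0, 1.0]]
side [[-0.9, -0.31, 0.3, 274.55], [-0.44, 0.65, -0.62, 548.06], [-0.0, -0.69, -0.72, 760.43], [0.0, 0.0, 0.0, 1.0]]
{'clock': 0.1, 'joints': array([-9.53395115e-01,  3.85471175e-01,  6.78196400e-03, -4.21051773e-04,
       -1.19401796e+00, -2.58598895e-01]), 'joint_vel': array([ 0.00084747, -0.00096917,  0.003063  ,  0.00277161,  0.00081517,
        0.00098301]), 'joint_efforts': array([ 3.90608202e-04, -3.93320274e+01,  1.88929099e+01,  4.19789538e+00,
       -2.59635432e-03,  1.06536748e-05]), 'position': array([ 219.30187989, -584.70972814,  230.34579488]), 'ee_rot': array([-1.78363891e-01,  9.83964111e-01,  9.48229000e-04, -2.28011012e-04]), 'contact_force': array([ 0.64067696, -0.16233533, -0.00255592]), 'wrist_torque': array([-0.0034986 ,  0.01312586, -0.00187333]), 'grasp_force': 0.0, 'gripper_width': 85.56828557808464}
```

View pics/top0.png

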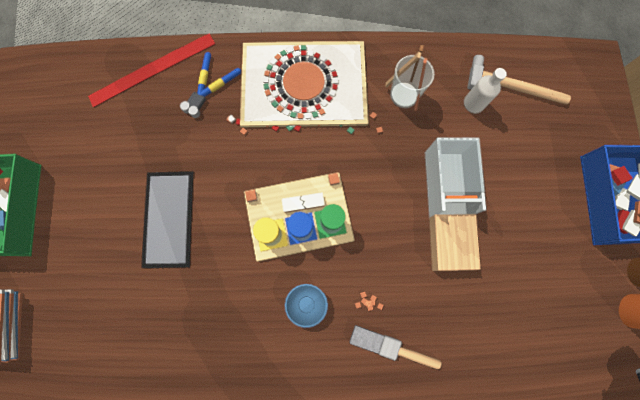

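View pics/side0.png

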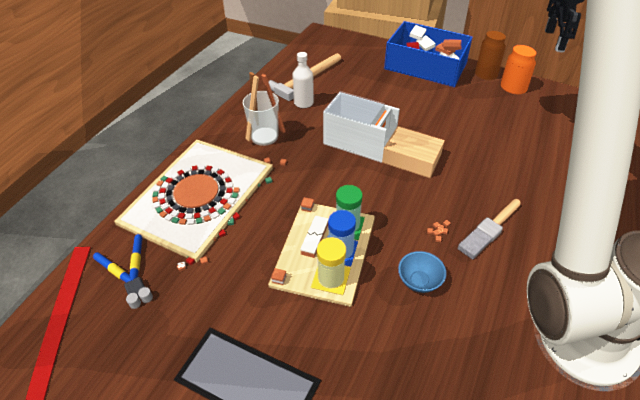

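The top view shows yellow, blue and green lids at (266,232), (300,226), (331,218), the strip at (303,202) and the mat at (168,220). The deck is at (455,243), with the box beyond it. The side view agrees.

```bash
cat >> h.py <<'E'
HUE=dict(yellow=(20,34),blue=(100,125),green=(50,85))
def mask(d,c,box):
    h=cv2.cvtColor(d["image"],cv2.COLOR_RGB2HSV)
    if c=="white": m=cv2.inRange(h,(0,0,170),(179,50,255))
    elif c=="grey": m=cv2.inRange(h,(100,0,90),(140,60,220))
    else: m=cv2.inRange(h,(HUE[c][0],130,60),(HUE[c][1],255,255))
    o=np.zeros_like(m);x0,y0,x1,y1=box;o[y0:y1,x0:x1]=m[y0:y1,x0:x1];return o
def big(m): return max(cv2.findContours(m,cv2.RETR_EXTERNAL,cv2.CHAIN_APPROX_NONE)[0],key=cv2.contourArea)[:,0]
E
python3 - <<'E'
from h import *
d=grab("top");P=cloud(d)
print("depth jar/blue",P[226,300],"deck",P[245,455],"mat",P[220,168],"board",P[195,275])
B=(240,170,360,265)
for c in HUE:
    m=mask(d,c,B); Z=P[...,2]; mm=((m>0)&(Z>95)).astype(np.uint8)*255
    k=big(mm); w=plane(d,k,106); (x,y),r=cv2.minEnclosingCircle(w[:,:2].astype(np.float32)); print(c,x,y,r,np.nanmedian(Z[mm>0]))
k=big(mask(d,"white",B)); w=plane(d,k,30); print("strip",cv2.minAreaRect(w[:,:2].astype(np.float32)))
k=big(mask(d,"grey",(140,165,200,275))); w=plane(d,k,4); print("mat grey",cv2.minAreaRect(w[:,:2].astype(np.float32)))
Z=P[...,2]; m=np.zeros((400,640),np.uint8); s=(np.abs(Z-45)<8); m[200:285,420:495]=s[200:285,420:495]*255
m=cv2.morphologyEx(m,cv2.MORPH_OPEN,np.ones((3,3)));k=big(m);w=plane(d,k,45);rr=cv2.minAreaRect(w[:,:2].astype(np.float32));print("deck",rr,cv2.boxPoints(rr))
i=d["image"][125:290,415:495];save({"image":cv2.resize(np.hstack([i,d["image"][125:290,235:365]]),None,fx=3.5,fy=3.5,interpolation=2)},"c0.png")
E
```

```text
depth jar/blue [488.52577576  28.21022669 105.19827637] deck [ 448.60379082 -300.76719752   45.5437773 ] mat [520.16600917 331.25644549   3.81543863] board [572.25866142  87.83199977  10.42756595]
yellow 481.6045227050781 95.70466613769531 25.360807418823242 105.83827408967977
blue 491.80865478515625 28.306808471679688 25.153621673583984 105.84426886141011
green 505.5313720703125 -36.93593215942383 24.63030433654785 105.83230601208379
strip ((552.5997924804688, 25.46543312072754), (30.51706886291504, 92.13561248779297), 8.255743980407715)
mat grey ((523.7894287109375, 334.2257080078125), (200.91160583496094, 92.05068969726562), 0.3761626183986664)
deck ((460.9861755371094, -304.9354553222656), (129.98348999023438, 95.10101318359375), 0.26504507660865784) [[ 395.77515 -257.68613]
 [ 396.2151  -352.7861 ]
 [ 526.1972  -352.18478]
 [ 525.75726 -257.0848 ]]
```

View pics/c0.png

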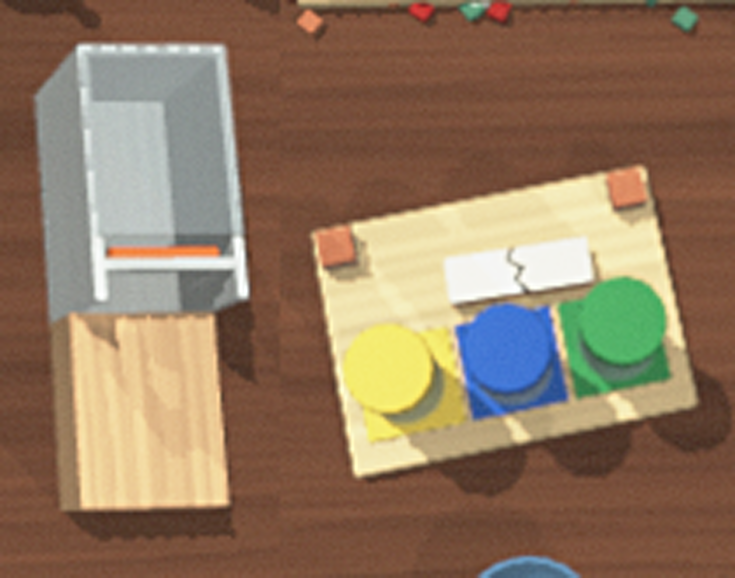

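>>> servo_tool(
  plan=[
    [0.095, 0.183, 0, 0, 0, 0.07, 1],
    [0.095, 0.183, 0, 0, 0, 0.07, 1],
    [0.095, 0.183, 0, 0, 0, 0.07, 1],
    [0.095, 0.183, 0, 0, 0, 0.07, 1],
    [0.095, 0.183, 0, 0, 0, 0.07, 1],
    [0.095, 0.183, 0, 0, 0, 0.07, 1],
    [0.095, 0.183, 0, 0, 0, 0.07, 1],
    [0.095, 0.183, 0, 0, 0, 0.07, 1],
    [0.095, 0.183, 0, 0, 0, 0.07, 1],
    [0.095, 0.183, 0, 0, 0, 0.07, 1],
    [0, 0, 0, 0, 0, 0, 1],
    [0, 0, 0, 0, 0, 0, 1],
  ],
)

```text
clock: 1.65
position: [504.1, -36.0, 230.8]
ee_rot: [0.77, -0.638, -0.0, 0.001]
contact_force: [0.0, 0.5, -0.1]
gripper_width: 85.4
grasp_force: 0.0
```

```bash
cat >> h.py <<'E'
def st(tx=None,ty=None,tz=None,yaw=None):
    s=arm.read_state();p=s["position"];M=R.from_quat(s["ee_rot"]).as_matrix()
    y=np.degrees(np.arctan2(M[1,1],M[0,1]))
    print("t",round(s["clock"],2),"p",p.round(1),"tooly",round(y,2),"zax",M[:,2].round(3),"w",round(s["gripper_width"],1),"gf",round(s["grasp_force"],1),"F",s["contact_force"].round(1),"j",s["joints"].round(2))
    g=[(t-c)/300 if t is not None else 0 for t,c in zip((tx,ty,tz),p)]
    print("shift shares",np.round(g,3), "turn" , None if yaw is None else round(np.radians((yaw-y+180)%360-180)/2,3))
E
python3 - <<'E'
from h import *
st(505.5,-37,50,190.2)
d=grab("wrist");save(d,"w0.png");P=cloud(d);Z=P[...,2]
m=mask(d,"green",(0,0,640,400));mm=((m>0)&(Z>98)).astype(np.uint8)*255
if mm.any():
    w=plane(d,big(mm),106);print(cv2.minEnclosingCircle(w[:,:2].astype(np.float32)))
E
```

```text
t 1.65 p [504.1 -36.  230.8] tooly -169.21 zax [-0.001 -0.    -1.   ] w 85.4 gf 0.0 F [ 0.   0.5 -0.1] j [ 0.25  0.18 -0.28 -0.   -1.11 -0.06]
shift shares [ 0.005 -0.003 -0.603] turn -0.005
```

View pics/w0.png

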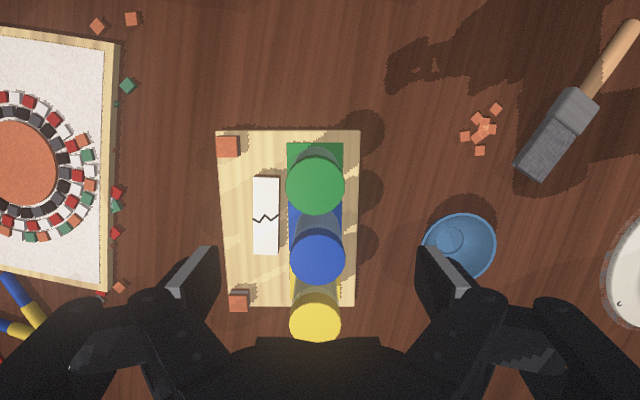

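The wrist view shows green (315,185), blue (318,258) and yellow (315,322) lids and the strip at (266,215); I check the depth and mount handling.

```bash
python3 - <<'E'
from h import *
d=grab("wrist");P=cloud(d)
print(np.array(d["mount"]).round(2).tolist(),d["z_map"][185,315])
for u,v in((315,185),(318,258),(315,322),(266,215),(230,220)): print(u,v,P[v,u].round(1))
for c in HUE:
    m=mask(d,c,(200,120,380,345));mm=((m>0)&(P[...,2]>95)).astype(np.uint8)*255
    if mm.any():
        w=plane(d,big(mm),106);print(c,cv2.minEnclosingCircle(w[:,:2].astype(np.float32)))
k=big(mask(d,"white",(225,160,300,270)));print("strip",cv2.minAreaRect(plane(d,k,30)[:,:2].astype(np.float32)))
E
```

```text
[[0.0, -0.97, -0.26, 64.94], [1.0, 0.0, -0.0, 0.25], [0.0, -0.26, 0.97, -141.96], [0.0, 0.0, 0.0, 1.0]] 274.07376
315 185 [506.5 -39.9 105.7]
318 258 [491.4  25.6 104.8]
315 322 [481.7  92.2 104.5]
266 215 [550.7  20.5  30.3]
230 220 [593.4  41.3  11.4]
yellow ((482.34075927734375, 91.09004211425781), 27.186134338378906)
blue ((492.0185241699219, 27.567352294921875), 24.767833709716797)
strip ((553.7655029296875, 3.4819087982177734), (27.627330780029297, 49.7215461730957), 8.041523933410645)
```

>>> servo_tool(
  plan=[
    [0.005, -0.005, 0, 0, 0, -0.005, 1],
    [0, 0, -0.15, 0, 0, 0, 1],
    [0, 0, -0.15, 0, 0, 0, 1],
    [0, 0, -0.15, 0, 0, 0, 1],
    [0, 0, -0.08, 0, 0, 0, 1],
    [0, 0, -0.08, 0, 0, 0, 1],
    [0, 0, 0, 0, 0, 0, 1],
    [0, 0, 0, 0, 0, 0, 0],
    [0, 0, 0, 0, 0, 0, 0],
    [0, 0, 0, 0, 0, 0, 0],
    [0, 0, 0, 0, 0, 0, 0],
    [0, 0, 0, 0, 0, 0, 0],
    [0, 0, 0, 0, 0, 0, 0],
    [0, 0, 0, 0, 0, 0, 0],
  ],
)

```text
clock: 3.5
position: [506.8, -37.7, 49.9]
ee_rot: [0.767, -0.641, 0.001, -0.001]
contact_force: [-1.3, -1.3, 6.3]
gripper_width: 49.4
grasp_force: 51.0
```

```bash
python3 -c "
from h import *
st()"
```

```text
t 3.5 p [506.8 -37.7  49.9] tooly -169.78 zax [ 0.002  0.    -1.   ] w 49.4 gf 51.0 F [-1.3 -1.3  6.3] j [ 0.25  0.4  -0.5   0.   -0.66 -0.07]
shift shares [0 0 0] turn None
```

>>> servo_tool(
  plan=[
    [0, 0, 0.05, 0, 0, 0, 0],
    [0, 0, 0.1, 0, 0, 0, 0],
    [0, 0, 0.125, 0, 0, 0, 0],
    [0, 0, 0.125, 0, 0, 0, 0],
    [0.041, 0.177, 0, 0, 0, -0.062, 0],
    [0.041, 0.177, 0, 0, 0, -0.062, 0],
    [0.041, 0.177, 0, 0, 0, -0.062, 0],
    [0.041, 0.177, 0, 0, 0, -0.062, 0],
    [0.041, 0.177, 0, 0, 0, -0.062, 0],
    [0.041, 0.177, 0, 0, 0, -0.062, 0],
    [0.041, 0.177, 0, 0, 0, -0.062, 0],
    [0, 0, 0, 0, 0, 0, 0],
    [0, 0, 0, 0, 0, 0, 0],
  ],
)

```text
clock: 5.12
position: [591.3, 333.7, 168.0]
ee_rot: [-0.427, 0.904, -0.0, -0.001]
contact_force: [-0.2, -0.6, -2.1]
gripper_width: 49.1
grasp_force: 52.0
```

```bash
python3 -c "
from h import *
st(594,334,41,140)"
```

```text
t 5.12 p [591.3 333.7 168. ] tooly 140.51 zax [-0.002 -0.001 -1.   ] w 49.1 gf 52.0 F [-0.2 -0.6 -2.1] j [ 0.75  0.52  0.07 -0.   -1.12 -1.44]
shift shares [ 0.009  0.001 -0.423] turn -0.004
```

Lower, release, lift.

>>> servo_tool(
  plan=[
    [0.009, 0, -0.15, 0, 0, 0, 0],
    [0, 0, -0.15, 0, 0, 0, 0],
    [0, 0, -0.07, 0, 0, 0, 0],
    [0, 0, -0.03, 0, 0, 0, 0],
    [0, 0, -0.015, 0, 0, 0, 0],
    [0, 0, -0.01, 0, 0, 0, 0],
    [0, 0, 0, 0, 0, 0, 0],
    [0, 0, 0, 0, 0, 0, 0],
  ],
)

```text
clock: 6.12
position: [595.1, 334.3, 41.6]
ee_rot: [-0.426, 0.905, 0.0, 0.001]
contact_force: [-0.1, 0.5, -3.0]
gripper_width: 49.4
grasp_force: 52.0
```

```bash
python3 -c "
from h import *
st(594,334,38,140)"
```

```text
t 6.12 p [595.1 334.3  41.6] tooly 140.48 zax [ 0.001  0.001 -1.   ] w 49.4 gf 52.0 F [-0.1  0.5 -3. ] j [ 0.75  0.65 -0.05  0.   -0.87 -1.44]
shift shares [-0.004 -0.001 -0.012] turn -0.004
```

>>> servo_tool(
  plan=[
    [0, 0, -0.006, 0, 0, 0, 0],
    [0, 0, -0.006, 0, 0, 0, 0],
    [0, 0, 0, 0, 0, 0, 0],
    [0, 0, 0, 0, 0, 0, 1],
    [0, 0, 0, 0, 0, 0, 1],
    [0, 0, 0, 0, 0, 0, 1],
    [0, 0, 0, 0, 0, 0, 1],
    [0, 0, 0.1, 0, 0, 0, 1],
    [0, 0, 0.15, 0, 0, 0, 1],
    [0, 0, 0.15, 0, 0, 0, 1],
    [-0.057, -0.17, 0, 0, 0, 0.073, 1],
    [-0.057, -0.17, 0, 0, 0, 0.073, 1],
    [-0.057, -0.17, 0, 0, 0, 0.073, 1],
    [-0.057, -0.17, 0, 0, 0, 0.073, 1],
    [-0.057, -0.17, 0, 0, 0, 0.073, 1],
    [-0.057, -0.17, 0, 0, 0, 0.073, 1],
    [0, 0, 0, 0, 0, 0, 1],
    [0, 0, 0, 0, 0, 0, 1],
  ],
)

```text
clock: 8.38
position: [492.7, 28.1, 157.6]
ee_rot: [0.769, -0.639, 0.0, -0.001]
contact_force: [1.1, 0.0, 0.1]
gripper_width: 85.3
grasp_force: 0.0
```

```bash
python3 -c "
from h import *
st(492,28,50,190.2)
d=grab('top');save({'image':d['image'][130:290,120:360].repeat(3,0).repeat(3,1)},'t1.png')"
```

```text
t 8.38 p [492.7  28.1 157.6] tooly -169.4 zax [ 0.001  0.    -1.   ] w 85.3 gf 0.0 F [1.1 0.  0.1] j [ 0.39  0.23 -0.42  0.   -0.92 -0.2 ]
shift shares [-0.002 -0.    -0.359] turn -0.004
```

View pics/t1.png

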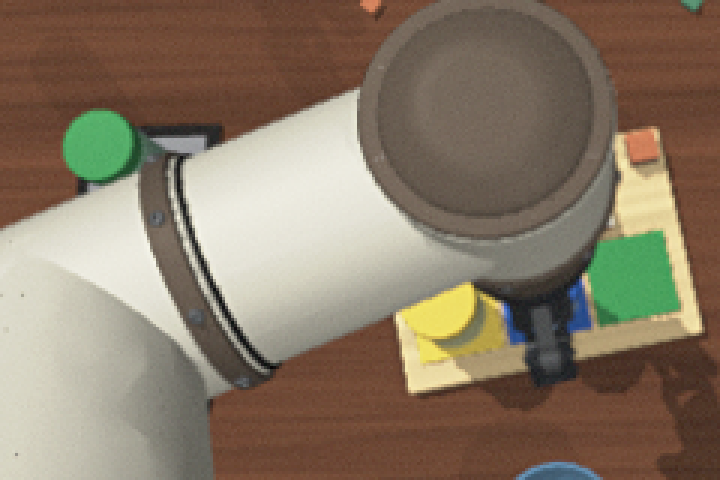

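The view shows the green jar upright on the mat (crop 100,145) and the gripper over the blue jar.

>>> servo_tool(
  plan=[
    [-0.002, 0, -0.15, 0, 0, -0.004, 1],
    [0, 0, -0.13, 0, 0, 0, 1],
    [0, 0, -0.08, 0, 0, 0, 1],
    [0, 0, 0, 0, 0, 0, 1],
    [0, 0, 0, 0, 0, 0, 0],
    [0, 0, 0, 0, 0, 0, 0],
    [0, 0, 0, 0, 0, 0, 0],
    [0, 0, 0, 0, 0, 0, 0],
    [0, 0, 0, 0, 0, 0, 0],
    [0, 0, 0, 0, 0, 0, 0],
  ],
)

```text
clock: 9.68
position: [492.3, 28.4, 50.6]
ee_rot: [0.767, -0.641, 0.001, -0.001]
contact_force: [-1.6, 1.3, 5.6]
gripper_width: 49.2
grasp_force: 56.0
```

>>> servo_tool(
  plan=[
    [0, 0, 0.05, 0, 0, 0, 0],
    [0, 0, 0.1, 0, 0, 0, 0],
    [0, 0, 0.125, 0, 0, 0, 0],
    [0, 0, 0.125, 0, 0, 0, 0],
    [0.017, 0.17, 0, 0, 0, -0.073, 0],
    [0.017, 0.17, 0, 0, 0, -0.073, 0],
    [0.017, 0.17, 0, 0, 0, -0.073, 0],
    [0.017, 0.17, 0, 0, 0, -0.073, 0],
    [0.017, 0.17, 0, 0, 0, -0.073, 0],
    [0.017, 0.17, 0, 0, 0, -0.073, 0],
    [0, 0, 0, 0, 0, 0, 0],
    [0, 0, 0, 0, 0, 0, 0],
  ],
)

```text
clock: 11.18
position: [521.5, 333.5, 168.5]
ee_rot: [-0.423, 0.906, -0.0, -0.001]
contact_force: [-0.7, -0.6, -2.0]
gripper_width: 49.5
grasp_force: 56.9
```

```bash
python3 -c "
from h import *
st(524,334,42,140)"
```

```text
t 11.18 p [521.5 333.5 168.5] tooly 140.04 zax [-0.002 -0.001 -1.   ] w 49.5 gf 56.9 F [-0.7 -0.6 -2. ] j [ 0.83  0.42 -0.1  -0.   -1.05 -1.53]
shift shares [ 0.008  0.002 -0.422] turn -0.0
```

>>> servo_tool(
  plan=[
    [0.008, 0.002, -0.15, 0, 0, 0, 0],
    [0, 0, -0.15, 0, 0, 0, 0],
    [0, 0, -0.07, 0, 0, 0, 0],
    [0, 0, -0.03, 0, 0, 0, 0],
    [0, 0, -0.015, 0, 0, 0, 0],
    [0, 0, -0.01, 0, 0, 0, 0],
    [0, 0, -0.006, 0, 0, 0, 0],
    [0, 0, 0, 0, 0, 0, 0],
    [0, 0, 0, 0, 0, 0, 0],
  ],
)

```text
clock: 12.3
position: [524.7, 334.8, 40.3]
ee_rot: [-0.423, 0.906, 0.0, 0.0]
contact_force: [-0.5, -1.2, -2.1]
gripper_width: 49.2
grasp_force: 57.0
```

>>> servo_tool(
  plan=[
    [0, 0, 0, 0, 0, 0, 1],
    [0, 0, 0, 0, 0, 0, 1],
    [0, 0, 0, 0, 0, 0, 1],
    [0, 0, 0, 0, 0, 0, 1],
    [0, 0, 0.1, 0, 0, 0, 1],
    [0, 0, 0.15, 0, 0, 0, 1],
    [0, 0, 0.17, 0, 0, 0, 1],
    [-0.028, -0.159, 0, 0, 0, 0.088, 1],
    [-0.028, -0.159, 0, 0, 0, 0.088, 1],
    [-0.028, -0.159, 0, 0, 0, 0.088, 1],
    [-0.028, -0.159, 0, 0, 0, 0.088, 1],
    [-0.028, -0.159, 0, 0, 0, 0.088, 1],
    [0, 0, 0, 0, 0, 0, 1],
    [0, 0, 0, 0, 0, 0, 1],
  ],
)

```text
clock: 14.05
position: [483.0, 96.2, 166.3]
ee_rot: [0.768, -0.64, 0.0, -0.001]
contact_force: [-0.2, 1.2, -0.2]
gripper_width: 85.3
grasp_force: 0.0
```

```bash
python3 -c "
from h import *
st(482,95,50,190.2)"
```

```text
t 14.05 p [483.   96.2 166.3] tooly -169.63 zax [ 0.001  0.    -1.   ] w 85.3 gf 0.0 F [-0.2  1.2 -0.2] j [ 0.53  0.22 -0.41  0.   -0.94 -0.35]
shift shares [-0.003 -0.004 -0.388] turn -0.001
```

>>> servo_tool(
  plan=[
    [-0.003, -0.004, -0.15, 0, 0, 0, 1],
    [0, 0, -0.15, 0, 0, 0, 1],
    [0, 0, -0.088, 0, 0, 0, 1],
    [0, 0, 0, 0, 0, 0, 1],
    [0, 0, 0, 0, 0, 0, 0],
    [0, 0, 0, 0, 0, 0, 0],
    [0, 0, 0, 0, 0, 0, 0],
    [0, 0, 0, 0, 0, 0, 0],
    [0, 0, 0, 0, 0, 0, 0],
    [0, 0, 0, 0, 0, 0, 0],
  ],
)

```text
clock: 15.3
position: [482.3, 95.5, 51.0]
ee_rot: [0.769, -0.64, 0.0, -0.001]
contact_force: [-2.6, 1.2, 6.7]
gripper_width: 49.8
grasp_force: 57.0
```

>>> servo_tool(
  plan=[
    [0, 0, 0.05, 0, 0, 0, 0],
    [0, 0, 0.1, 0, 0, 0, 0],
    [0, 0, 0.125, 0, 0, 0, 0],
    [0, 0, 0.125, 0, 0, 0, 0],
    [-0.018, 0.16, 0, 0, 0, -0.088, 0],
    [-0.018, 0.16, 0, 0, 0, -0.088, 0],
    [-0.018, 0.16, 0, 0, 0, -0.088, 0],
    [-0.018, 0.16, 0, 0, 0, -0.088, 0],
    [-0.018, 0.16, 0, 0, 0, -0.088, 0],
    [0, 0, 0, 0, 0, 0, 0],
    [0, 0, 0, 0, 0, 0, 0],
  ],
)

```text
clock: 16.68
position: [454.1, 334.3, 169.1]
ee_rot: [-0.423, 0.906, -0.0, -0.001]
contact_force: [0.2, -0.5, -3.8]
gripper_width: 49.1
grasp_force: 57.9
```

```bash
python3 -c "
from h import *
st(454,334,40,140)"
```

```text
t 16.68 p [454.1 334.3 169.1] tooly 140.06 zax [-0.001 -0.001 -1.   ] w 49.1 gf 57.9 F [ 0.2 -0.5 -3.8] j [ 0.92  0.34 -0.23 -0.   -1.   -1.62]
shift shares [-0.    -0.001 -0.43 ] turn -0.001
```

>>> servo_tool(
  plan=[
    [0, 0, -0.15, 0, 0, 0, 0],
    [0, 0, -0.15, 0, 0, 0, 0],
    [0, 0, -0.07, 0, 0, 0, 0],
    [0, 0, -0.03, 0, 0, 0, 0],
    [0, 0, -0.02, 0, 0, 0, 0],
    [0, 0, -0.01, 0, 0, 0, 0],
    [0, 0, -0.004, 0, 0, 0, 0],
    [0, 0, 0, 0, 0, 0, 0],
    [0, 0, 0, 0, 0, 0, 0],
  ],
)

```text
clock: 17.8
position: [454.8, 335.2, 39.7]
ee_rot: [-0.423, 0.906, 0.0, 0.0]
contact_force: [0.6, 0.3, -1.3]
gripper_width: 49.3
grasp_force: 58.0
```

>>> servo_tool(
  plan=[
    [0, 0, 0, 0, 0, 0, 1],
    [0, 0, 0, 0, 0, 0, 1],
    [0, 0, 0, 0, 0, 0, 1],
    [0, 0, 0, 0, 0, 0, 1],
    [0, 0, 0.1, 0, 0, 0, 1],
    [0, 0, 0.18, 0, 0, 0, 1],
    [0, 0, 0.18, 0, 0, 0, 1],
    [0, 0, 0.18, 0, 0, 0, 1],
    [0.048, -0.163, 0, 0, 0, 0.07, 1],
    [0.048, -0.163, 0, 0, 0, 0.07, 1],
    [0.048, -0.163, 0, 0, 0, 0.07, 1],
    [0.048, -0.163, 0, 0, 0, 0.07, 1],
    [0.048, -0.163, 0, 0, 0, 0.07, 1],
    [0.048, -0.163, 0, 0, 0, 0.07, 1],
    [0, 0, 0, 0, 0, 0, 0.5],
    [0, 0, 0, 0, 0, 0, 0.5],
    [0, 0, 0, 0, 0, 0, 0.5],
  ],
)

```text
clock: 19.92
position: [540.9, 42.4, 231.3]
ee_rot: [0.756, -0.655, -0.0, -0.0]
contact_force: [0.1, 0.2, 0.1]
gripper_width: 42.7
grasp_force: 0.0
```

```bash
python3 - <<'E'
from h import *
st()
d=grab("wrist");save(d,"w1.png");P=cloud(d)
h=cv2.cvtColor(d["image"],cv2.COLOR_RGB2HSV)
for c,b in (("yellow",None),("blue",None),("green",None),("white",None)):
    m=mask(d,c,(200,20,450,345)); m[(np.abs(P[...,2]-(30 if c=="white" else 16))>7)]=0
    if c=="white": m=cv2.morphologyEx(m,cv2.MORPH_CLOSE,np.ones((9,9)))
    if m.any():
        k=big(m);print(c,cv2.boundingRect(k),cv2.minAreaRect(plane(d,k,30 if c=="white" else 16)[:,:2].astype(np.float32)))
E
```

```text
t 19.93 p [540.9  42.4 231.3] tooly -171.8 zax [ 0.  0. -1.] w 42.7 gf 0.0 F [0.1 0.2 0.1] j [ 0.38  0.24 -0.2  -0.   -1.13 -0.23]
shift shares [0 0 0] turn None
yellow (334, 194, 54, 53) ((482.8468322753906, 93.71926879882812), (61.11384963989258, 61.12500762939453), 10.827216148376465)
blue (333, 136, 55, 57) ((495.37646484375, 29.34819793701172), (59.996910095214844, 60.35398864746094), 10.891653060913086)
green (387, 130, 1, 1) ((473.12249755859375, -11.776456832885742), (0.0, 0.0), 0.0)
white (297, 111, 27, 84) ((551.6150512695312, 23.766727447509766), (27.36019515991211, 87.53485107421875), 8.46733283996582)
```

View pics/w1.png

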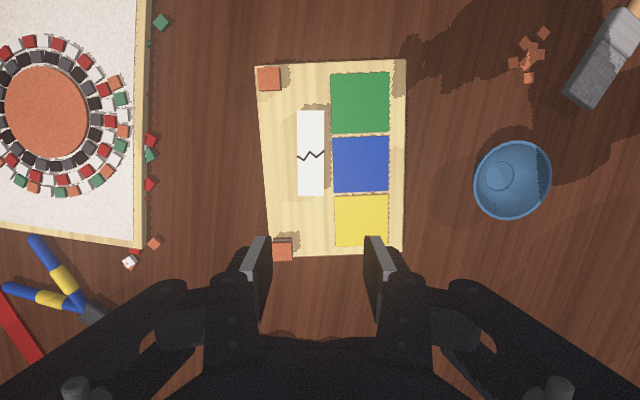

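The wrist view shows the bare tiles green (360,102), blue (361,163), yellow (361,220) and the strip at (311,153), undisturbed. Now I go down on the strip.

>>> servo_tool(
  plan=[
    [0.037, -0.06, -0.1, 0, 0, 0.002, 0.5],
    [0, 0, -0.18, 0, 0, 0, 0.5],
    [0, 0, -0.18, 0, 0, 0, 0.5],
    [0, 0, -0.15, 0, 0, 0, 0.5],
    [0, 0, -0.06, 0, 0, 0, 0.5],
    [0, 0, -0.03, 0, 0, 0, 0.5],
    [0, 0, 0, 0, 0, 0, 0.5],
    [0, 0, 0, 0, 0, 0, 0.5],
  ],
)

```text
clock: 20.98
position: [553.0, 24.0, 22.5]
ee_rot: [0.757, -0.653, 0.001, -0.001]
contact_force: [0.1, -0.1, 0.2]
gripper_width: 42.8
grasp_force: 0.0
```

```bash
python3 -c "
from h import *
st(552,24.5,18,188.4)"
```

```text
t 20.98 p [553.   24.   22.5] tooly -171.6 zax [ 0.002  0.001 -1.   ] w 42.8 gf 0.0 F [ 0.1 -0.1  0.2] j [ 0.34  0.5  -0.41  0.   -0.65 -0.19]
shift shares [-0.003  0.002 -0.015] turn 0.0
```

>>> servo_tool(
  plan=[
    [-0.002, 0, -0.01, 0, 0, 0, 0.5],
    [0, 0, -0.005, 0, 0, 0, 0.5],
    [0, 0, 0, 0, 0, 0, 0.5],
    [0, 0, 0, 0, 0, 0, 0],
    [0, 0, 0, 0, 0, 0, 0],
    [0, 0, 0, 0, 0, 0, 0],
    [0, 0, 0, 0, 0, 0, 0],
    [0, 0, 0, 0, 0, 0, 0],
    [0, 0, 0, 0, 0, 0, 0],
    [0, 0, 0.05, 0, 0, 0, 0],
    [0, 0, 0.05, 0, 0, 0, 0],
    [0, 0, 0, 0, 0, 0, 0],
  ],
)

```text
clock: 22.48
position: [552.6, 23.8, 48.5]
ee_rot: [0.757, -0.654, 0.001, -0.001]
contact_force: [-0.4, 0.5, -1.0]
gripper_width: 26.4
grasp_force: 60.9
```

```bash
python3 -c "
from h import *
st(450,-305,150,90)"
```

```text
t 22.48 p [552.6  23.8  48.5] tooly -171.63 zax [ 0.003  0.001 -1.   ] w 26.4 gf 60.9 F [-0.4  0.5 -1. ] j [ 0.34  0.46 -0.39  0.   -0.71 -0.19]
shift shares [-0.342 -1.096  0.338] turn -0.858
```

>>> servo_tool(
  plan=[
    [0, 0, 0.17, 0, 0, -0.085, 0],
    [0, 0, 0.17, 0, 0, -0.085, 0],
    [0, 0, 0.17, 0, 0, -0.085, 0],
    [-0.072, -0.157, 0, 0, 0, -0.086, 0],
    [-0.072, -0.157, 0, 0, 0, -0.086, 0],
    [-0.072, -0.157, 0, 0, 0, -0.086, 0],
    [-0.072, -0.157, 0, 0, 0, -0.086, 0],
    [-0.072, -0.157, 0, 0, 0, -0.086, 0],
    [-0.072, -0.157, 0, 0, 0, -0.086, 0],
    [-0.072, -0.157, 0, 0, 0, -0.086, 0],
    [0, 0, 0, 0, 0, 0, 0],
    [0, 0, 0, 0, 0, 0, 0],
  ],
)

```text
clock: 23.98
position: [400.0, -306.0, 199.4]
ee_rot: [-0.001, 1.0, 0.0, -0.0]
contact_force: [-0.7, -0.3, -0.8]
gripper_width: 26.3
grasp_force: 60.8
```

```bash
python3 - <<'E'
from h import *
st()
d=grab("wrist");save(d,"w2.png");P=cloud(d);np.save("P.npy",P)
E
```

```text
t 23.98 p [ 400.  -306.   199.4] tooly 90.15 zax [-0.001  0.001 -1.   ] w 26.3 gf 60.8 F [-0.7 -0.3 -0.8] j [-0.33  0.21 -0.33 -0.   -1.03 -1.24]
shift shares [0 0 0] turn None
```

View pics/w2.png

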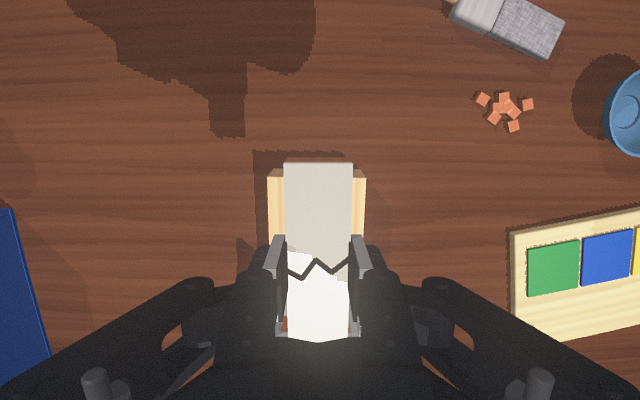

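Looking down, the deck shows either side of the held strip: edges near columns 268 and 366, near edge around row 172.

```bash
python3 - <<'E'
from h import *
d=grab("wrist")
print("deck px",plane(d,[(268,178),(366,178),(268,225),(366,225),(274,171),(360,171)],45).round(1).tolist())
k=plane(d,[(284,162),(352,162)],199.4+12);print("strip near end",k.round(1).tolist())
g=grab("top"); im=cv2.imread("pics/top0.png")[...,::-1]; h=cv2.cvtColor(np.ascontiguousarray(im),cv2.COLOR_RGB2HSV)
m=cv2.inRange(h,(10,40,190),(30,160,255)); o=np.zeros_like(m);o[205:285,420:500]=m[205:285,420:500]
k=big(o);r=cv2.minAreaRect(plane(g,k,45)[:,:2].astype(np.float32));print("deck",r,cv2.boxPoints(r).tolist())
h2=cv2.inRange(h,(4,180,150),(14,255,255));o=np.zeros_like(m);o[185:210,425:490]=h2[185:210,425:490]
k=big(o);r=cv2.minAreaRect(plane(g,k,88)[:,:2].astype(np.float32));print("bar",r)
E
```

```text
deck px [[396.7, -351.0, 45.0], [396.3, -260.2, 45.0], [442.9, -352.6, 45.0], [442.5, -258.2, 45.0], [390.1, -345.2, 45.0], [389.8, -266.0, 45.0]]
strip near end [[355.3, -318.8, 211.4], [355.2, -291.5, 211.4]]
deck ((456.42266845703125, -306.0681457519531), (94.46931457519531, 118.1315689086914), 88.13934326171875) [[395.8543701171875, -351.360107421875], [513.9237060546875, -355.1956787109375], [516.990966796875, -260.77618408203125], [398.921630859375, -256.94061279296875]]
bar ((546.4292602539062, -282.04443359375), (15.129842758178711, 2.1290442943573), 89.07512664794922)
```

>>> servo_tool(
  plan=[
    [0.167, 0, -0.05, 0, 0, -0.008, 0],
    [0, 0, -0.15, 0, 0, 0, 0],
    [0, 0, -0.15, 0, 0, 0, 0],
    [0, 0, -0.08, 0, 0, 0, 0],
    [0, 0, -0.03, 0, 0, 0, 0],
    [0, 0, -0.02, 0, 0, 0, 0],
    [0, 0, 0, 0, 0, 0, 0],
    [0, 0, 0, 0, 0, 0, 0],
  ],
)

```text
clock: 25.12
position: [451.2, -306.4, 56.9]
ee_rot: [0.006, 1.0, -0.0, 0.001]
contact_force: [0.4, 0.3, -1.3]
gripper_width: 26.0
grasp_force: 60.8
```

```bash
python3 -c "
from h import *
st(450,-306.5,51.5,89.1)"
```

```text
t 25.12 p [ 451.2 -306.4   56.9] tooly 89.26 zax [ 0.002 -0.001 -1.   ] w 26.0 gf 60.8 F [ 0.4  0.3 -1.3] j [-0.3   0.44 -0.41  0.   -0.72 -1.28]
shift shares [-0.004 -0.    -0.018] turn -0.001
```

>>> servo_tool(
  plan=[
    [0, 0, -0.009, 0, 0, 0, 0],
    [0, 0, -0.006, 0, 0, 0, 0],
    [0, 0, -0.003, 0, 0, 0, 0],
    [0, 0, 0, 0, 0, 0, 0],
    [0, 0, 0, 0, 0, 0, 0],
  ],
)

```text
clock: 25.75
position: [450.5, -306.2, 50.4]
ee_rot: [0.007, 1.0, 0.0, -0.0]
contact_force: [-0.1, -0.6, -1.1]
gripper_width: 25.8
grasp_force: 60.8
```

>>> servo_tool(
  plan=[
    [0, 0, 0, 0, 0, 0, 0.5],
    [0, 0, 0, 0, 0, 0, 0.5],
    [0, 0, 0, 0, 0, 0, 0.5],
    [0, 0, 0.06, 0, 0, 0, 0.5],
    [0, 0, 0.12, 0, 0, 0, 0.5],
    [0, 0, 0.12, 0, 0, 0, 0.5],
    [-0.16, 0, 0, 0, 0, 0, 0],
    [-0.16, 0, 0, 0, 0, 0, 0],
    [0, 0, 0, 0, 0, 0, 0],
    [0, 0, 0, 0, 0, 0, 0],
    [0, 0, 0, 0, 0, 0, 0],
  ],
)

```text
clock: 27.12
position: [355.7, -306.4, 140.5]
ee_rot: [0.006, 1.0, -0.0, 0.0]
contact_force: [-0.1, 1.0, 0.4]
gripper_width: 0.1
grasp_force: 0.0
```

```bash
python3 - <<'E'
from h import *
st(375,-306.5,52,89.1)
d=grab("wrist");save(d,"w3.png");P=cloud(d)
m=mask(d,"white",(200,100,440,400));m[np.abs(P[...,2]-63)>6]=0
k=big(cv2.morphologyEx(m,cv2.MORPH_CLOSE,np.ones((9,9))));print(cv2.boundingRect(k),cv2.minAreaRect(plane(d,k,63)[:,:2].astype(np.float32)))
E
```

```text
t 27.12 p [ 355.7 -306.4  140.5] tooly 89.28 zax [ 0.001 -0.    -1.   ] w 0.1 gf 0.0 F [-0.1  1.   0.4] j [-0.36  0.22 -0.49  0.   -0.86 -1.22]
shift shares [ 0.064 -0.    -0.295] turn -0.002
(312, 322, 12, 21) ((460.2176513671875, -307.1985168457031), (8.805456161499023, 18.923460006713867), 89.36235046386719)
```

View pics/w3.png

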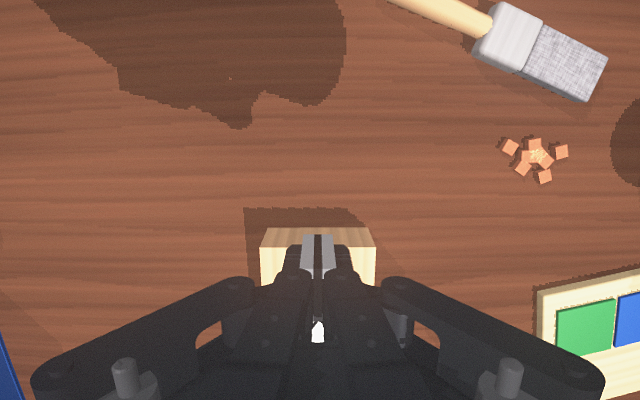

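The closed fingers are centred on the deck (318,245) and hide the strip; I check it from the fixed cameras by numbers.

```bash
python3 - <<'E'
from h import *
for n in("side","top"):
    d=grab(n);P=cloud(d)
    m=mask(d,"white",(0,0,640,400))
    ok=(P[...,0]>380)&(P[...,0]<540)&(abs(P[...,1]+306)<50)&(abs(P[...,2]-63)<6);m[~ok]=0
    m=cv2.morphologyEx(m,cv2.MORPH_CLOSE,np.ones((7,7)))
    if m.any():k=big(m);print(n,cv2.contourArea(k),cv2.minAreaRect(plane(d,k,63)[:,:2].astype(np.float32)))
E
```

```text
side 294.0 ((449.73297119140625, -302.1300048828125), (32.31319808959961, 89.51986694335938), 88.22771453857422)
```

>>> servo_tool(
  plan=[
    [0.02, 0, -0.15, 0, 0, 0, 0],
    [0, 0, -0.1, 0, 0, 0, 0],
    [0, 0, -0.035, 0, 0, 0, 0],
    [0, 0, 0, 0, 0, 0, 0],
    [0.05, 0, 0, 0, 0, 0, 0],
    [0.05, 0, 0, 0, 0, 0, 0],
    [0.04, 0, 0, 0, 0, 0, 0],
    [0.04, 0, 0, 0, 0, 0, 0],
    [0.04, 0, 0, 0, 0, 0, 0],
    [0.04, 0, 0, 0, 0, 0, 0],
    [0.04, 0, 0, 0, 0, 0, 0],
    [0.04, 0, 0, 0, 0, 0, 0],
    [0, 0, 0, 0, 0, 0, 0],
  ],
)

```text
clock: 28.9
position: [463.9, -306.3, 54.8]
ee_rot: [0.006, 1.0, -0.0, 0.001]
contact_force: [-0.2, 0.6, 0.1]
gripper_width: -0.0
grasp_force: 0.0
```

```bash
python3 - <<'E'
from h import *
st(518,-306.5,52,89.1)
for n in("side","top"):
    d=grab(n);P=cloud(d)
    m=mask(d,"white",(0,0,640,400))
    ok=(P[...,0]>380)&(P[...,0]<650)&(abs(P[...,1]+306)<50)&(abs(P[...,2]-63)<6);m[~ok]=0
    m=cv2.morphologyEx(m,cv2.MORPH_CLOSE,np.ones((7,7)))
    if m.any():k=big(m);print(n,cv2.contourArea(k),cv2.minAreaRect(plane(d,k,63)[:,:2].astype(np.float32)))
    if n=="side":save({"image":cv2.resize(d["image"][70:220,290:490],None,fx=3.5,fy=3.5)},"s1.png")
E
```

```text
t 28.9 p [ 463.9 -306.3   54.8] tooly 89.27 zax [ 0.002 -0.    -1.   ] w -0.0 gf 0.0 F [-0.2  0.6  0.1] j [-0.29  0.46 -0.38 -0.   -0.73 -1.29]
shift shares [ 0.18  -0.001 -0.009] turn -0.001
side 160.0 ((583.15673828125, -260.7176818847656), (138.25048828125, 18.789432525634766), 0.08542653173208237)
```

View pics/s1.png

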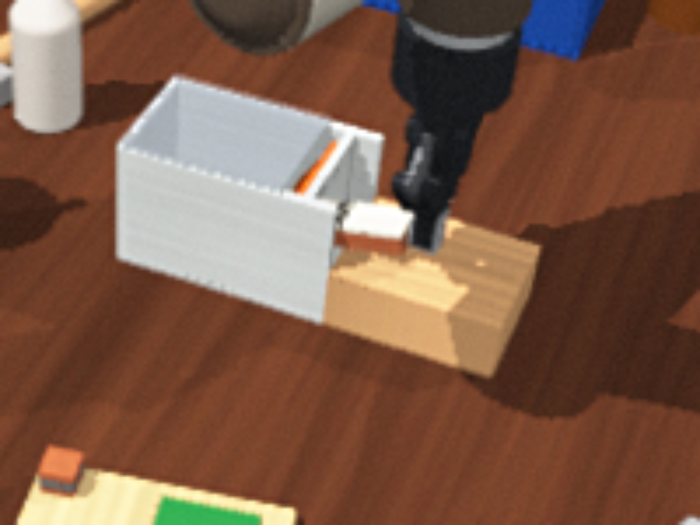

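The strip is going lengthwise under the flap (strip at crop 375,225, finger behind it). I continue to the gap.

>>> servo_tool(
  plan=[
    [0.03, 0, -0.01, 0, 0, 0, 0],
    [0.03, 0, 0, 0, 0, 0, 0],
    [0.03, 0, 0, 0, 0, 0, 0],
    [0.03, 0, 0, 0, 0, 0, 0],
    [0.03, 0, 0, 0, 0, 0, 0],
    [0.02, 0, 0, 0, 0, 0, 0],
    [0.01, 0, 0, 0, 0, 0, 0],
    [0, 0, 0, 0, 0, 0, 0],
    [0, 0, 0, 0, 0, 0, 0],
  ],
)

```text
clock: 30.12
position: [502.1, -305.4, 51.5]
ee_rot: [0.009, 1.0, 0.003, -0.015]
contact_force: [-29.2, -1.3, 20.9]
gripper_width: -0.1
grasp_force: 15.0
```

```bash
python3 - <<'E'
from h import *
st(518,-306.5,52,89.1)
d=grab("side")
save({"image":cv2.resize(d["image"][70:220,290:490],None,fx=3.5,fy=3.5)},"s2.png")
E
```

```text
t 30.12 p [ 502.1 -305.4   51.5] tooly 89.02 zax [-0.03   0.007 -1.   ] w -0.1 gf 15.0 F [-29.2  -1.3  20.9] j [-0.27  0.52 -0.28  0.   -0.8  -1.32]
shift shares [ 0.053 -0.004  0.002] turn 0.001
```

View pics/s2.png

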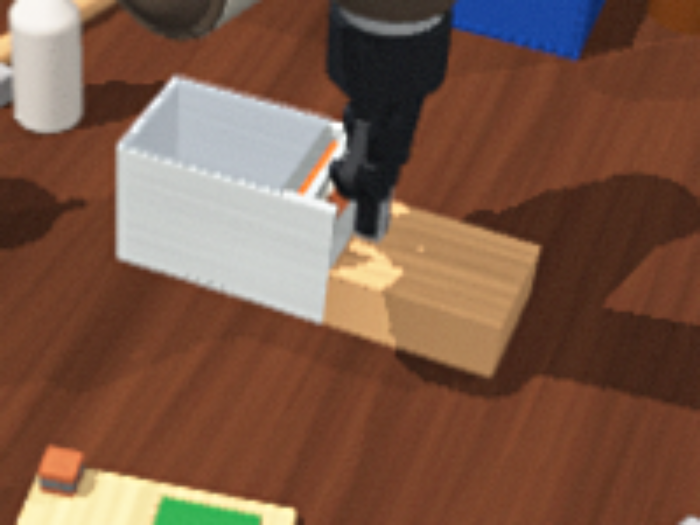

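>>> servo_tool(
  plan=[
    [-0.05, 0, 0, 0, 0, 0, 0],
    [0, 0, 0, 0, 0, 0, 0],
  ],
)

```text
clock: 30.42
position: [501.3, -306.4, 52.2]
ee_rot: [0.007, 1.0, -0.0, 0.0]
contact_force: [-0.4, 0.5, 0.8]
gripper_width: -0.1
grasp_force: 0.3
```

```bash
python3 - <<'E'
from h import *
st(518,-306.5,52,89.1)
d=grab("wrist");t=grab("top")
a=cv2.resize(d["image"],None,fx=.9,fy=.9)[150:,80:500]; b=cv2.resize(t["image"][125:290,415:495],None,fx=2.1,fy=2.1)[:a.shape[0]]
h=max(a.shape[0],b.shape[0]);f=lambda i:np.vstack([i,np.zeros((h-i.shape[0],i.shape[1],3),np.uint8)])
s=grab("side");c=cv2.resize(s["image"][70:170,320:440],None,fx=1.7,fy=2)
save({"image":np.hstack([f(a),f(b),f(c) if c.shape[0]<=h else c[:h]])},"m1.png")
E
```

```text
t 30.43 p [ 501.3 -306.4   52.2] tooly 89.21 zax [ 0.001 -0.    -1.   ] w -0.1 gf 0.3 F [-0.4  0.5  0.8] j [-0.27  0.51 -0.3  -0.   -0.76 -1.31]
shift shares [ 0.056 -0.    -0.001] turn -0.001
```

View pics/m1.png

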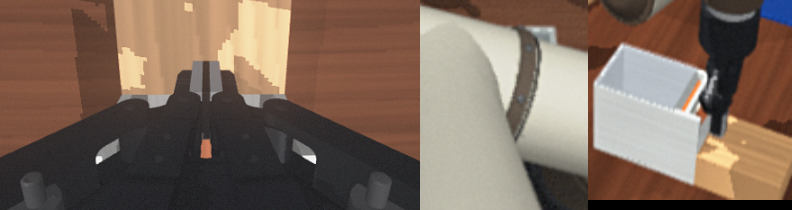

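It now rests force-free. The bowed finger links at z≈95 meet the front edges of the box walls, so I'll pitch the tool with its tips forward and push again.

>>> servo_tool(
  plan=[
    [-0.03, 0, 0.005, 0, -0.085, 0, 0],
    [0, 0, 0, 0, -0.085, 0, 0],
    [0, 0, 0, 0, -0.085, 0, 0],
    [0, 0, 0, 0, 0, 0, 0],
    [0, 0, 0, 0, 0, 0, 0],
  ],
)

```text
clock: 31.2
position: [492.4, -306.2, 52.7]
ee_rot: [0.005, 0.974, 0.005, 0.227]
contact_force: [0.4, -0.0, -0.2]
gripper_width: -0.0
grasp_force: 0.1
```

```bash
python3 - <<'E'
from h import *
st(502,-306.5,52.5,89.1)
E
```

```text
t 31.2 p [ 492.4 -306.2   52.7] tooly 89.59 zax [ 0.443  0.008 -0.897] w -0.0 gf 0.1 F [ 0.4 -0.  -0.2] j [-0.41  0.4  -0.41 -0.52 -0.38 -0.72]
shift shares [ 0.032 -0.001 -0.001] turn -0.004
```

>>> servo_tool(
  plan=[
    [0.02, 0, 0, 0, 0, 0, 0],
    [0.02, 0, 0, 0, 0, 0, 0],
    [0.015, 0, 0, 0, 0, 0, 0],
    [0, 0, 0, 0, 0, 0, 0],
  ],
)

```text
clock: 31.7
position: [508.0, -305.2, 52.1]
ee_rot: [0.005, 0.974, 0.006, 0.227]
contact_force: [-0.7, -0.1, -0.8]
gripper_width: -0.3
grasp_force: 0.1
```

```bash
python3 - <<'E'
from h import *
st(519,-306.5,52.5,89.1)
d=grab("side")
save({"image":cv2.resize(d["image"][80:190,310:450],None,fx=4,fy=4)},"s3.png")
E
```

```text
t 31.7 p [ 508.  -305.2   52.1] tooly 89.57 zax [ 0.442  0.009 -0.897] w -0.3 gf 0.1 F [-0.7 -0.1 -0.8] j [-0.39  0.42 -0.39 -0.5  -0.38 -0.76]
shift shares [ 0.037 -0.004  0.001] turn -0.004
```

View pics/s3.png

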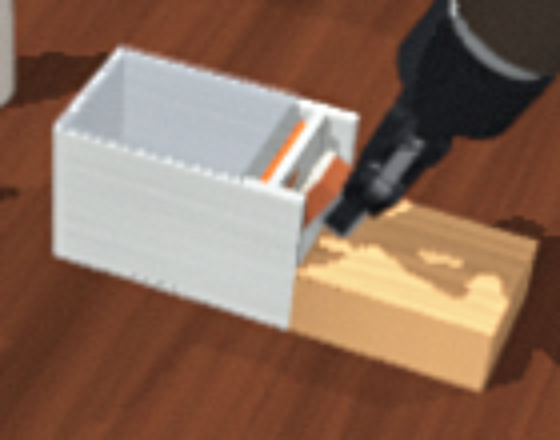

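The strip is tipped over the deck edge (its end at crop 325,190), and the links now clear the walls. Pushing on.

>>> servo_tool(
  plan=[
    [0.014, 0, 0, 0, 0, 0, 0],
    [0.014, 0, 0, 0, 0, 0, 0],
    [0.014, 0, 0, 0, 0, 0, 0],
    [0.007, 0, 0, 0, 0, 0, 0],
    [0, 0, 0, 0, 0, 0, 0],
  ],
)

```text
clock: 32.38
position: [518.5, -304.3, 50.0]
ee_rot: [0.006, 0.975, 0.008, 0.224]
contact_force: [-6.6, -1.0, -0.1]
gripper_width: 0.1
grasp_force: 3.4
```

```bash
python3 - <<'E'
from h import *
st(519,-306.5,52.5,89.1)
E
```

```text
t 32.38 p [ 518.5 -304.3   50. ] tooly 89.52 zax [ 0.436  0.012 -0.9  ] w 0.1 gf 3.4 F [-6.6 -1.  -0.1] j [-0.38  0.43 -0.37 -0.48 -0.38 -0.79]
shift shares [ 0.002 -0.007  0.008] turn -0.004
```

>>> servo_tool(
  plan=[
    [0.01, -0.006, 0.006, 0, 0, 0, 0],
    [0.01, 0, 0, 0, 0, 0, 0],
    [0, 0, 0, 0, 0, 0, 0],
  ],
)

```text
clock: 32.75
position: [519.0, -304.0, 48.6]
ee_rot: [0.007, 0.976, 0.011, 0.219]
contact_force: [-17.4, 0.4, 0.6]
gripper_width: 0.0
grasp_force: 7.7
```

```bash
python3 - <<'E'
from h import *
st(519,-306.5,52.5,89.1)
d=grab("side");P=cloud(d)
save({"image":cv2.resize(d["image"][80:190,310:450],None,fx=4,fy=4)},"s4.png")
E
```

```text
t 32.75 p [ 519.  -304.    48.6] tooly 89.52 zax [ 0.427  0.018 -0.904] w 0.0 gf 7.7 F [-17.4   0.4   0.6] j [-0.38  0.44 -0.37 -0.47 -0.4  -0.8 ]
shift shares [-0.    -0.008  0.013] turn -0.004
```

View pics/s4.png

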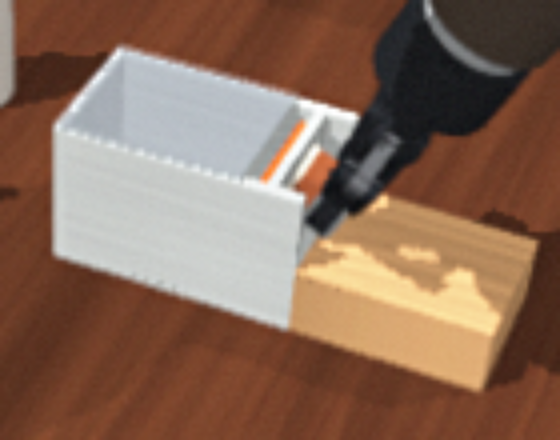

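I back out to see the box clear of the arm.

>>> servo_tool(
  plan=[
    [-0.03, -0.005, 0.013, 0, 0, 0, 0],
    [-0.15, 0, 0, 0, 0.05, 0, 0],
    [-0.15, 0, 0.05, 0, 0.085, 0, 0],
    [0, 0, 0.2, 0, 0.085, 0, 0],
    [-0.05, -0.1, 0.15, 0, 0.02, 0, 0],
    [-0.05, -0.18, 0, 0, 0, 0, 0],
    [-0.05, -0.18, 0, 0, 0, 0, 0],
    [0, -0.1, 0, 0, 0, 0, 0],
    [0, 0, 0, 0, 0, 0, 0],
    [0, 0, 0, 0, 0, 0, 0],
  ],
)

```text
clock: 34.05
position: [385.2, -476.1, 171.1]
ee_rot: [0.006, 1.0, 0.006, -0.001]
contact_force: [0.7, -0.3, 0.1]
gripper_width: -0.0
grasp_force: 0.0
```

```bash
python3 - <<'E'
from h import *
st(420,-306.5,52.5,89.1)
t=grab("top");s=grab("side")
f=lambda i,b,k:cv2.resize(i["image"][b[1]:b[3],b[0]:b[2]],None,fx=k,fy=k,interpolation=2)
a=f(t,(425,130,495,230),5.5);c=f(s,(320,85,420,195),4)
H=max(a.shape[0],c.shape[0]);g=lambda i:np.vstack([i,np.zeros((H-i.shape[0],i.shape[1],3),np.uint8)])
save({"image":np.hstack([g(a),g(c)])},"m2.png")
E
```

```text
t 34.05 p [ 385.2 -476.1  171.1] tooly 89.32 zax [-0.002  0.011 -1.   ] w -0.0 gf 0.0 F [ 0.7 -0.3  0.1] j [-0.63  0.42 -0.1  -0.01 -1.07 -0.95]
shift shares [ 0.116  0.565 -0.395] turn -0.002
```

View pics/m2.png

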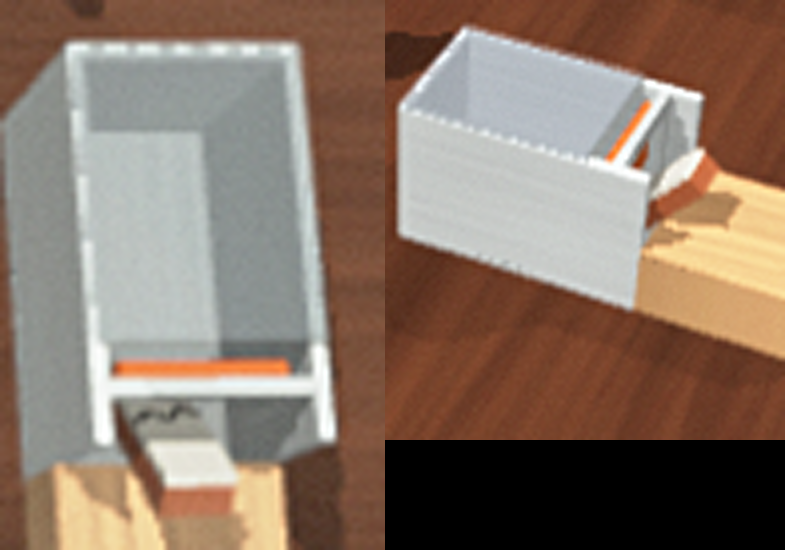

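The strip is tipped nose-down at the deck edge with its rear end raised (left crop 195,500) and slightly yawed. It has not dropped, and the orange bar is ahead of it. I measure its attitude.

```bash
cat > tilt.py <<'E'
from h import *
for n in("top","side"):
    d=grab(n);P=cloud(d);h=cv2.cvtColor(d["image"],cv2.COLOR_RGB2HSV)
    ok=(P[...,0]>440)&(P[...,0]<534)&(abs(P[...,1]+306)<36)&(P[...,2]>47)&(P[...,2]<120)
    terr=ok&(h[...,0]<14)&(h[...,1]>90)
    wh=ok&(h[...,1]<60)&(h[...,2]>150)
    wh=cv2.erode(wh.astype(np.uint8),np.ones((3,3)))>0
    Q=P[wh]
    if len(Q)>10:
        c=Q.mean(0);v=np.linalg.svd(Q-c)[2];nn=v[2]*np.sign(v[2][2])
        print(n,len(Q),"c",c.round(1),"normal",nn.round(3),"min",Q.min(0).round(1),"max",Q.max(0).round(1))
    if terr.any(): T=P[terr];print(" terr",len(T),T.min(0).round(1),T.max(0).round(1),T.mean(0).round(1))
    wall=(P[...,0]>515)&(P[...,0]<680)&(abs(P[...,1]+306)<60)&(P[...,2]>90)
    W=P[wall];print(" wall",W.min(0).round(1),np.percentile(W,99,0).round(1))
E
python3 tilt.py
```

```text
top 76 c [ 513.2 -304.    77.1] normal [ 0.749 -0.024  0.662] min [ 503.7 -316.2   59.1] max [ 527.  -291.4   87. ]
 terr 100 [ 491.8 -318.7   50.6] [ 526.3 -289.2   83.3] [ 501.  -299.5   72.5]
 wall [ 515.  -355.7   90. ] [ 670.3 -260.7  511.1]
side 17 c [ 509.1 -300.2   77.7] normal [ 0.784 -0.023  0.621] min [ 502.3 -308.    68.3] max [ 516.2 -292.    85.9]
 terr 119 [ 489.4 -318.9   47.9] [ 532.9 -289.    85.7] [ 503.1 -295.9   69.7]
 wall [ 515.  -357.6   90. ] [ 669.7 -259.1  103.1]
```

The strip tipped steeply (about 49°) as soon as its middle passed the edge, so the finger was pushing its underside. I'll take it by its raised rear end, lay it back on the deck, then push it through while holding its rear.

>>> servo_tool(
  plan=[
    [0.097, 0.143, 0, 0, 0, 0, 0.5],
    [0.097, 0.143, 0, 0, 0, 0, 0.5],
    [0.097, 0.143, 0, 0, 0, 0, 0.5],
    [0.097, 0.143, 0, 0, 0, 0, 0.5],
    [0, 0, 0, 0, 0, 0, 0.5],
    [0, 0, -0.1, 0, 0, 0, 0.5],
    [0, 0, -0.05, 0, 0, 0, 0.5],
    [0, 0, 0, 0, 0, 0, 0.5],
  ],
)

```text
clock: 35.25
position: [500.2, -304.7, 124.7]
ee_rot: [0.006, 1.0, 0.006, -0.003]
contact_force: [0.6, -0.1, -0.1]
gripper_width: 42.9
grasp_force: 0.0
```

```bash
python3 - <<'E'
from h import *
st(502,-304,56,90)
E
python3 tilt.py
```

```text
t 35.25 p [ 500.2 -304.7  124.7] tooly 89.29 zax [-0.006  0.013 -1.   ] w 42.9 gf 0.0 F [ 0.6 -0.1 -0.1] j [-0.28  0.42 -0.22 -0.01 -0.94 -1.3 ]
shift shares [ 0.006  0.002 -0.229] turn 0.006
 wall [ 515.  -345.6  258.4] [ 548.9 -246.7  484.9]
side 17 c [ 509.3 -300.7   77.3] normal [ 0.768 -0.043  0.639] min [ 501.9 -308.9   68.4] max [ 516.6 -292.2   86.8]
 terr 121 [ 489.2 -318.5   47.2] [ 532.3 -286.6   87.8] [ 503.  -295.8   69.6]
 wall [ 515.  -356.5   90. ] [ 669.6 -259.8  351.1]
```

>>> servo_tool(
  plan=[
    [0.006, 0.002, -0.08, 0, 0, 0, 0.5],
    [0, 0, -0.08, 0, 0, 0, 0.5],
    [0, 0, -0.06, 0, 0, 0, 0.5],
    [0, 0, 0, 0, 0, 0, 0.5],
    [0, 0, 0, 0, 0, 0, 0],
    [0, 0, 0, 0, 0, 0, 0],
    [0, 0, 0, 0, 0, 0, 0],
    [0, 0, 0, 0, 0, 0, 0],
    [0, 0, 0, 0, 0, 0, 0],
    [0, 0, 0, 0, 0, 0, 0],
  ],
)

```text
clock: 36.6
position: [503.8, -304.5, 61.0]
ee_rot: [0.006, 1.0, 0.005, -0.001]
contact_force: [-0.5, -0.2, 6.0]
gripper_width: 26.7
grasp_force: 62.3
```

```bash
python3 - <<'E'
from h import *
st(502,-304,56,90)
E
```

```text
t 36.6 p [ 503.8 -304.5   61. ] tooly 89.35 zax [-0.001  0.011 -1.   ] w 26.7 gf 62.3 F [-0.5 -0.2  6. ] j [-0.27  0.5  -0.28 -0.01 -0.8  -1.3 ]
shift shares [-0.006  0.002 -0.017] turn 0.006
```

>>> servo_tool(
  plan=[
    [-0.033, 0, 0.0375, 0, 0, 0, 0],
    [-0.033, 0, 0.0375, 0, 0, 0, 0],
    [-0.033, 0, 0.0375, 0, 0, 0, 0],
    [-0.033, 0, 0.0375, 0, 0, 0, 0],
    [-0.1, 0, 0.02, 0, 0, 0, 0],
    [-0.05, 0, 0, 0, -0.07, 0, 0],
    [0, 0, 0, 0, -0.07, 0, 0],
    [0, 0, 0, 0, -0.075, 0, 0],
    [0, 0, 0, 0, 0, 0, 0],
    [0, 0, 0, 0, 0, 0, 0],
  ],
)

```text
clock: 37.85
position: [417.2, -303.9, 110.6]
ee_rot: [0.004, 0.978, 0.008, 0.21]
contact_force: [1.1, 0.3, -2.1]
gripper_width: 26.8
grasp_force: 61.6
```

```bash
cat > tilt2.py <<'E'
from h import *
for n in("top","side"):
    d=grab(n);P=cloud(d);h=cv2.cvtColor(d["image"],cv2.COLOR_RGB2HSV)
    ok=(P[...,0]>370)&(P[...,0]<533)&(abs(P[...,1]+306)<32)&(P[...,2]>52)&(P[...,2]<170)
    wh=ok&(h[...,1]<60)&(h[...,2]>140)
    wh=cv2.erode(wh.astype(np.uint8),np.ones((2,2)))>0
    Q=P[wh]
    if len(Q)>10:
        c=np.median(Q,0);v=np.linalg.svd(Q-c)[2];nn=v[2]*np.sign(v[2][2])
        print(n,len(Q),"c",c.round(1),"normal",nn.round(3),"min",Q.min(0).round(1),"max",Q.max(0).round(1))
    terr=ok&(h[...,0]<12)&(h[...,1]>110)
    if terr.sum()>5: T=P[terr];print(" terr",len(T),T.min(0).round(1),T.max(0).round(1))
E
python3 - <<'E'
from h import *
st(420,-306,75,90)
E
python3 tilt2.py
```

```text
t 37.85 p [ 417.2 -303.9  110.6] tooly 89.69 zax [ 0.411  0.013 -0.912] w 26.8 gf 61.6 F [ 1.1  0.3 -2.1] j [-0.46  0.23 -0.5  -0.41 -0.5  -0.79]
shift shares [ 0.009 -0.007 -0.119] turn 0.003
side 208 c [ 451.1 -297.5  112.6] normal [0.429 0.094 0.898] min [ 414.3 -334.1   85.4] max [ 532.6 -280.6  144.4]
 terr 122 [ 417.  -324.7   82.8] [ 532.8 -285.1  137. ]
```

>>> servo_tool(
  plan=[
    [0, -0.007, -0.06, 0, 0, 0, 0],
    [0, 0, -0.05, 0, 0, 0, 0],
    [0, 0, -0.02, 0, 0, 0, 0],
    [0, 0, -0.01, 0, 0, 0, 0],
    [0, 0, 0, 0, 0, 0, 0],
  ],
)

```text
clock: 38.58
position: [419.9, -306.9, 70.3]
ee_rot: [0.004, 0.977, 0.006, 0.213]
contact_force: [-2.7, -0.2, 5.2]
gripper_width: 26.9
grasp_force: 63.2
```

>>> servo_tool(
  plan=[
    [0, 0, -0.015, 0, 0, 0, 0],
    [0, 0, -0.015, 0, 0, 0, 0],
    [0, 0, 0, 0, 0, 0, 0],
  ],
)

```text
clock: 38.95
position: [420.1, -307.1, 61.4]
ee_rot: [0.004, 0.977, 0.006, 0.213]
contact_force: [-1.8, -0.2, 5.9]
gripper_width: 26.8
grasp_force: 63.7
```

```bash
python3 - <<'E'
from h import *
st(420,-306,60,90)
E
python3 tilt2.py
```

```text
t 38.95 p [ 420.1 -307.1   61.4] tooly 89.73 zax [ 0.416  0.01  -0.909] w 26.8 gf 63.7 F [-1.8 -0.2  5.9] j [-0.48  0.32 -0.5  -0.52 -0.41 -0.65]
shift shares [-0.     0.004 -0.005] turn 0.002
side 230 c [ 455.6 -301.1   71.6] normal [0.166 0.249 0.954] min [ 415.  -335.2   59. ] max [ 532.8 -283.4  100. ]
 terr 117 [ 372.7 -332.    52.3] [ 532.9 -288.4  156.3]
```

>>> servo_tool(
  plan=[
    [0, 0, -0.012, 0, 0, 0, 0],
    [0, 0, -0.01, 0, 0, 0, 0],
    [0, 0, 0, 0, 0, 0, 0],
    [0, 0, 0, 0, 0, 0, 0.5],
    [0, 0, 0, 0, 0, 0, 0.5],
    [0, 0, 0, 0, 0, 0, 0.5],
    [-0.02, 0, 0.06, 0, 0, 0, 0.5],
    [-0.04, 0, 0.1, 0, 0, 0, 0.5],
    [-0.1, -0.1, 0, 0, 0.07, 0, 0.5],
    [-0.1, -0.1, 0, 0, 0.07, 0, 0.5],
    [0, 0, 0, 0, 0.076, 0, 0.5],
    [0, 0, 0, 0, 0, 0, 0.5],
    [0, 0, 0, 0, 0, 0, 0.5],
  ],
)

```text
clock: 40.67
position: [340.0, -365.5, 100.7]
ee_rot: [0.006, 1.0, 0.007, -0.003]
contact_force: [-0.1, 1.1, -1.2]
gripper_width: 42.8
grasp_force: 0.0
```

```bash
python3 - <<'E'
from h import *
st(425,-306,52,90)
E
sed -i 's/P\[...,2\]>52/P[...,2]>55/;s/<32)/<45)/' tilt2.py
cat >> tilt2.py <<'E'
    m=(wh&(abs(P[...,2]-63)<8)&(P[...,0]<525)).astype(np.uint8)*255
    m=cv2.morphologyEx(m,cv2.MORPH_CLOSE,np.ones((9,9)))
    if m.any(): print(cv2.minAreaRect(plane(d,big(m),63)[:,:2].astype(np.float32)))
E
python3 tilt2.py
```

```text
t 40.67 p [ 340.  -365.5  100.7] tooly 89.31 zax [-0.005  0.013 -1.   ] w 42.8 gf 0.0 F [-0.1  1.1 -1.2] j [-0.5   0.32 -0.46 -0.01 -0.8  -1.07]
shift shares [ 0.283  0.198 -0.162] turn 0.006
top 25 c [ 409.7 -293.5   65.1] normal [-0.231 -0.11   0.967] min [ 405.2 -303.4   62.3] max [ 529.6 -263.6   97.9]
((406.8840637207031, -298.08489990234375), (12.142208099365234, 4.75008487701416), 61.98021697998047)
side 373 c [ 462.1 -306.6   62.6] normal [-0.122  0.093  0.988] min [ 404.3 -350.8   55.6] max [ 532.7 -261.1   97.9]
 terr 41 [ 405.7 -301.2   55. ] [ 532.  -287.3   86.9]
((446.76318359375, -301.9767150878906), (85.83349609375, 28.083040237426758), 0.3963542878627777)
```

>>> servo_tool(
  plan=[
    [0, 0.1, 0, 0, 0, 0, 0.5],
    [0.12, 0.099, 0, 0, 0, 0.005, 0.5],
    [0.12, 0, 0, 0, 0, 0, 0.5],
    [0, 0, -0.06, 0, 0, 0, 0.5],
    [0, 0, -0.06, 0, 0, 0, 0.5],
    [0, 0, -0.035, 0, 0, 0, 0.5],
    [0, 0, 0, 0, 0, 0, 0.5],
    [0, 0, 0, 0, 0, 0, 0.5],
  ],
)

```text
clock: 41.78
position: [412.7, -306.8, 55.4]
ee_rot: [0.001, 1.0, 0.006, -0.002]
contact_force: [0.1, 0.4, 0.4]
gripper_width: 42.6
grasp_force: 0.0
```

```bash
python3 - <<'E'
from h import *
st(412,-306,50.5,90)
E
```

```text
t 41.77 p [ 412.7 -306.8   55.4] tooly 89.89 zax [-0.004  0.011 -1.   ] w 42.6 gf 0.0 F [0.1 0.4 0.4] j [-0.33  0.41 -0.47 -0.01 -0.7  -1.23]
shift shares [-0.002  0.003 -0.016] turn 0.001
```

>>> servo_tool(
  plan=[
    [0, 0, -0.014, 0, 0, 0, 0.5],
    [0, 0, 0, 0, 0, 0, 0.5],
    [0, 0, 0, 0, 0, 0, 0],
    [0, 0, 0, 0, 0, 0, 0],
    [0, 0, 0, 0, 0, 0, 0],
    [0, 0, 0, 0, 0, 0, 0],
    [0, 0, 0, 0, 0, 0, 0],
    [0, 0, 0.002, 0, 0, 0, 0],
    [0.04, 0, 0, 0, 0, 0, 0],
    [0.04, 0, 0, 0, 0, 0, 0],
    [0.04, 0, 0, 0, 0, 0, 0],
    [0.04, 0, 0, 0, 0, 0, 0],
    [0.04, 0, 0, 0, 0, 0, 0],
    [0.04, 0, 0, 0, 0, 0, 0],
    [0.04, 0, 0, 0, 0, 0, 0],
    [0, 0, 0, 0, 0, 0, 0],
  ],
)

```text
clock: 43.78
position: [499.0, -306.6, 51.1]
ee_rot: [0.001, 1.0, 0.005, -0.001]
contact_force: [2.5, 0.2, -0.2]
gripper_width: 26.6
grasp_force: 59.3
```

```bash
python3 - <<'E'
from h import *
st(512,-306,51,90)
E
```

```text
t 43.77 p [ 499.  -306.6   51.1] tooly 89.93 zax [-0.001  0.011 -1.   ] w 26.6 gf 59.3 F [ 2.5  0.2 -0.2] j [-0.28  0.51 -0.3  -0.01 -0.77 -1.28]
shift shares [ 0.043  0.002 -0.   ] turn 0.001
```

>>> servo_tool(
  plan=[
    [0.02, 0, 0, 0, 0, 0, 0],
    [0.02, 0, 0, 0, 0, 0, 0],
    [0.015, 0, 0, 0, 0, 0, 0],
    [0, 0, 0, 0, 0, 0, 0],
  ],
)

```text
clock: 44.28
position: [506.2, -306.4, 51.2]
ee_rot: [0.003, 1.0, 0.007, -0.009]
contact_force: [-1.3, 0.5, 0.6]
gripper_width: 26.6
grasp_force: 59.1
```

```bash
python3 - <<'E'
from h import *
st(521,-306,51,90)
E
```

```text
t 44.27 p [ 506.2 -306.4   51.2] tooly 89.67 zax [-0.018  0.015 -1.   ] w 26.6 gf 59.1 F [-1.3  0.5  0.6] j [-0.28  0.52 -0.27 -0.01 -0.8  -1.29]
shift shares [ 0.049  0.001 -0.001] turn 0.003
```

>>> servo_tool(
  plan=[
    [0, 0, 0, 0, 0, 0, 0],
    [0, 0, 0, 0, 0, 0, 0],
  ],
)

```text
clock: 44.52
position: [513.0, -306.8, 51.7]
ee_rot: [0.001, 1.0, 0.006, -0.003]
contact_force: [-4.6, -1.1, 5.3]
gripper_width: 26.1
grasp_force: 62.3
```

```bash
python3 - <<'E'
from h import *
st(521,-306,51,90)
s=arm.read_state();print(s["joint_efforts"].round(1),s["wrist_torque"].round(2))
for n in("side",):
    d=grab(n);P=cloud(d);W=(abs(P[...,0]-600)<75)&(abs(P[...,1]+306)<60)&(P[...,2]>60)
    Q=P[W];print("walls z pct",np.percentile(Q[:,2],[5,50,90,97,99]).round(1))
    f=(P[...,0]>517)&(P[...,0]<700)&(abs(P[...,1]+306)<60)&(P[...,2]>103)&(P[...,2]<180);F=P[f]
    if len(F):print("over box",F.min(0).round(0),F.max(0).round(0),len(F))
E
```

```text
t 44.52 p [ 513.  -306.8   51.7] tooly 89.91 zax [-0.005  0.011 -1.   ] w 26.1 gf 62.3 F [-4.6 -1.1  5.3] j [-0.27  0.52 -0.26 -0.01 -0.79 -1.29]
shift shares [ 0.027  0.003 -0.002] turn 0.001
[  1.4 -38.5  14.5   2.5   0.9   0. ] [-0.36  1.07  0.03]
walls z pct [ 66.4  99.5 201.8 258.6 271.2]
over box [ 517. -336.  103.] [ 659. -246.  179.] 97
```

>>> servo_tool(
  plan=[
    [0.01, 0, 0, 0, 0, 0, 0],
    [0, 0, 0, 0, 0, 0, 0],
    [0.008, 0, 0, 0, 0, 0, 0],
    [0, 0, 0, 0, 0, 0, 0],
    [0, 0, 0, 0, 0, 0, 0],
  ],
)

```text
clock: 45.2
position: [518.7, -306.8, 51.8]
ee_rot: [0.0, 1.0, 0.005, -0.003]
contact_force: [-4.3, -1.3, 5.5]
gripper_width: 26.2
grasp_force: 63.4
```

```bash
python3 - <<'E'
from h import *
st(521,-306,51,90)
E
```

```text
t 45.2 p [ 518.7 -306.8   51.8] tooly 89.94 zax [-0.005  0.011 -1.   ] w 26.2 gf 63.4 F [-4.3 -1.3  5.5] j [-0.27  0.53 -0.25 -0.01 -0.8  -1.29]
shift shares [ 0.008  0.003 -0.003] turn 0.0
```

>>> servo_tool(
  plan=[
    [0.01, 0, 0, 0, 0, 0, 0],
    [0, 0, 0, 0, 0, 0, 0],
    [0, 0, 0, 0, 0, 0, 0.5],
    [0, 0, 0, 0, 0, 0, 0.5],
    [0, 0, 0, 0, 0, 0, 0.5],
    [0, 0, 0, 0, 0, 0, 0.5],
    [-0.1, 0, 0, 0, 0, 0, 0.5],
    [-0.06, 0, 0, 0, 0, 0, 0.5],
    [0, 0, 0, 0, 0, 0, 0],
    [0, 0, 0, 0, 0, 0, 0],
    [0, 0, 0, 0, 0, 0, 0],
    [0, 0, 0, 0, 0, 0, 0],
  ],
)

```text
clock: 46.7
position: [473.9, -306.4, 50.9]
ee_rot: [0.001, 1.0, 0.006, -0.003]
contact_force: [0.3, 0.6, 0.3]
gripper_width: -0.0
grasp_force: 0.0
```

```bash
python3 - <<'E'
from h import *
st(521,-306,51,90)
for n in("side","top"):
    d=grab(n);P=cloud(d);h=cv2.cvtColor(d["image"],cv2.COLOR_RGB2HSV)
    ok=(P[...,0]>480)&(P[...,0]<534)&(abs(P[...,1]+306)<30)&(P[...,2]<120)
    t=ok&(h[...,0]<12)&(h[...,1]>110)&(P[...,2]>20)
    w=ok&(h[...,1]<60)&(h[...,2]>150)&(P[...,2]>20)
    for l,q in(("terr",t),("white",w)):
        if q.sum()>3:print(n,l,q.sum(),np.percentile(P[q],[2,50,98],axis=0).round(0).tolist())
E
```

```text
t 46.7 p [ 473.9 -306.4   50.9] tooly 89.91 zax [-0.005  0.012 -1.   ] w -0.0 gf 0.0 F [0.3 0.6 0.3] j [-0.29  0.48 -0.35 -0.01 -0.75 -1.27]
shift shares [0.157 0.001 0.   ] turn 0.001
side terr 41 [[512.0, -318.0, 46.0], [515.0, -299.0, 53.0], [521.0, -289.0, 58.0]]
side white 53 [[483.0, -333.0, 56.0], [524.0, -305.0, 62.0], [534.0, -278.0, 98.0]]
```

>>> servo_tool(
  plan=[
    [0.05, 0, -0.005, 0, 0, 0, 0],
    [0.03, 0, 0, 0, 0, 0, 0],
    [0.02, 0, 0, 0, 0, 0, 0],
    [0.02, 0, 0, 0, 0, 0, 0],
    [0.015, 0, 0, 0, 0, 0, 0],
    [0.015, 0, 0, 0, 0, 0, 0],
    [0.01, 0, 0, 0, 0, 0, 0],
    [0, 0, 0, 0, 0, 0, 0],
    [0, 0, 0, 0, 0, 0, 0],
  ],
)

```text
clock: 47.92
position: [519.3, -306.1, 49.1]
ee_rot: [0.001, 1.0, 0.007, -0.005]
contact_force: [-3.8, 0.4, 1.1]
gripper_width: -0.2
grasp_force: 0.0
```

```bash
cat > t3.py <<'E'
from h import *
st(521,-306,51,90)
for n in("side","top"):
    d=grab(n);P=cloud(d);h=cv2.cvtColor(d["image"],cv2.COLOR_RGB2HSV)
    ok=(P[...,0]>480)&(P[...,0]<670)&(abs(P[...,1]+306)<36)&(P[...,2]<120)
    t=ok&(h[...,0]<12)&(h[...,1]>110)&(P[...,2]>8)
    for l,q in(("terr",t),):
        if q.sum()>3:print(n,l,q.sum(),np.percentile(P[q],[2,50,98],axis=0).round(0).tolist())
E
python3 t3.py
```

```text
t 47.92 p [ 519.3 -306.1   49.1] tooly 89.84 zax [-0.009  0.013 -1.   ] w -0.2 gf 0.0 F [-3.8  0.4  1.1] j [-0.27  0.54 -0.25 -0.01 -0.8  -1.29]
shift shares [0.006 0.    0.006] turn 0.001
side terr 13 [[502.0, -337.0, 50.0], [523.0, -319.0, 98.0], [545.0, -273.0, 119.0]]
```

>>> servo_tool(
  plan=[
    [-0.1, 0, 0, 0, 0, 0, 0],
    [-0.18, 0, 0.02, 0, 0, 0, 0],
    [-0.1, -0.05, 0.15, 0, 0, 0, 0],
    [-0.05, -0.15, 0.15, 0, 0, 0, 0],
    [0, -0.18, 0, 0, 0, 0, 0],
    [0, -0.18, 0, 0, 0, 0, 0],
    [0, 0, 0, 0, 0, 0, 0],
    [0, 0, 0, 0, 0, 0, 0],
  ],
)

```text
clock: 49.02
position: [393.1, -472.3, 143.4]
ee_rot: [0.001, 1.0, 0.006, -0.002]
contact_force: [-0.9, -1.1, -0.0]
gripper_width: 0.1
grasp_force: 0.0
```

```bash
python3 t3.py; python3 - <<'E'
from h import *
t=grab("top");im=t["image"];o=cv2.imread("pics/top0.png")[...,::-1]
df=(np.abs(im.astype(int)-o).sum(2)>60)
m=np.zeros((400,640),np.uint8);m[130:275,425:490]=df[130:275,425:490]*255
m=cv2.morphologyEx(m,cv2.MORPH_OPEN,np.ones((2,2)))
n,l,s,c=cv2.connectedComponentsWithStats(m)
for i in range(1,n):
    if s[i,4]>8:print(s[i],c[i].round(0),im[l==i].mean(0).round(0),o[l==i].mean(0).round(0))
h=cv2.cvtColor(im,cv2.COLOR_RGB2HSV)
b=m*0;b[190:212,425:490]=cv2.inRange(h,(4,150,120),(16,255,255))[190:212,425:490]
ho=cv2.cvtColor(np.ascontiguousarray(o),cv2.COLOR_RGB2HSV);b0=m*0;b0[190:212,425:490]=cv2.inRange(ho,(4,150,120),(16,255,255))[190:212,425:490]
print("orange px now/before",(b>0).sum(),(b0>0).sum(),np.argwhere(b).mean(0),np.argwhere(b0).mean(0))
P=cloud(t)
for i in range(1,n):
    if s[i,4]>30:
        k=np.argwhere(l==i)[:,::-1]; w=plane(t,k,24);print(s[i,4],cv2.minAreaRect(w[:,:2].astype(np.float32)),np.nanmedian(P[l==i],0).round(0))
E
```

```text
t 49.02 p [ 393.1 -472.3  143.4] tooly 89.87 zax [-0.005  0.012 -1.   ] w 0.1 gf 0.0 F [-0.9 -1.1 -0. ] j [-0.62  0.45 -0.13 -0.01 -1.01 -0.95]
shift shares [ 0.426  0.554 -0.308] turn 0.001
side terr 18 [[532.0, -340.0, 53.0], [541.0, -325.0, 63.0], [546.0, -286.0, 90.0]]
top terr 53 [[544.0, -338.0, 24.0], [547.0, -306.0, 90.0], [563.0, -273.0, 93.0]]
[452 194   4   3   9] [453. 195.] [181. 131. 106.] [201. 159. 138.]
[446 203  12   5  50] [452. 205.] [201. 200. 185.] [168. 171. 167.]
[443 212   3   4  11] [444. 214.] [156. 134. 110.] [174. 162. 143.]
orange px now/before 63 62 [196.47619048 460.77777778] [196.5 461. ]
50 ((539.9151611328125, -307.8440856933594), (25.242183685302734, 9.139699935913086), 88.9464340209961) [ 540. -308.   23.]
```

```bash
python3 - <<'E'
from h import *
t=grab("top");im=t["image"];o=cv2.imread("pics/top0.png")[...,::-1];P=cloud(t)
for r in range(150,220,4): print(r,im[r,452],o[r,452],P[r,452].round(0), plane(t,[(452,r)],24)[0].round(0)[:2])
E
```

```text
150 [148 158 156] [148 156 156] [nan nan nan] [ 669. -321.]
154 [177 184 184] [181 191 187] [ 635. -291.  100.] [ 659. -320.]
158 [181 189 190] [186 194 190] [ 625. -289.  102.] [ 650. -319.]
162 [184 194 192] [187 196 193] [ 617. -289.  102.] [ 640. -318.]
166 [187 196 192] [186 194 191] [ 609. -289.  100.] [ 631. -317.]
170 [185 192 189] [187 194 193] [ 600. -288.  101.] [ 621. -316.]
174 [187 192 190] [189 196 192] [ 591. -287.  101.] [ 612. -315.]
178 [208 210 200] [188 196 194] [ 583. -286.  101.] [ 602. -314.]
182 [206 209 200] [188 194 193] [ 574. -285.  101.] [ 593. -314.]
186 [208 210 201] [194 198 198] [ 566. -284.  102.] [ 584. -313.]
190 [206 209 197] [192 199 199] [ 557. -284.  101.] [ 574. -312.]
194 [103 101  96] [167 173 172] [ 565. -310.   27.] [ 565. -311.]
198 [237 185 151] [237 180 146] [ 543. -286.   91.] [ 556. -310.]
202 [161 161 153] [135 136 134] [ 534. -285.   92.] [ 547. -310.]
206 [203 199 185] [173 176 171] [ 537. -309.   25.] [ 538. -309.]
210 [187 187 173] [171 176 171] [ 529. -308.   24.] [ 529. -308.]
214 [182 164 142] [168 155 140] [ 516. -300.   43.] [ 519. -307.]
218 [241 214 156] [240 212 156] [ 507. -299.   45.] [ 510. -307.]
```

The strip lies flat on the box floor (top at z≈24, x≈520–610, crack mid-way at x≈565), and the flap hangs as before. Now I locate the jars and tiles for the return.

```bash
cat > jt.py <<'E'
from h import *
for n in ("top","side"):
    d=grab(n);P=cloud(d);h=cv2.cvtColor(d["image"],cv2.COLOR_RGB2HSV)
    for c in HUE:
        lo,hi=HUE[c]; hm=cv2.inRange(h,(lo-4,100,50),(hi+4,255,255))>0
        for l,z,ok in(("tile",16,(abs(P[...,0]-500)<70)&(abs(P[...,1]-28)<110)&(abs(P[...,2]-16)<7)),
                      ("lid-mat",94,(abs(P[...,0]-524)<120)&(abs(P[...,1]-334)<60)&(abs(P[...,2]-94)<5)),
                      ("lid-tile",106,(abs(P[...,0]-500)<70)&(abs(P[...,1]-28)<110)&(abs(P[...,2]-106)<5))):
            m=(hm&ok).astype(np.uint8)*255
            if m.sum()<255*30: continue
            w=plane(d,big(m),z)[:,:2].astype(np.float32)
            r=cv2.minAreaRect(w)
            (x,y),q=cv2.minEnclosingCircle(w)
            print(n,c,l,"rect",np.round(r[0],1),np.round(r[1],1),round(r[2],1),"circ",round(x,1),round(y,1),round(q,1),"n",m.sum()//255)
E
python3 jt.py
```

```text
top yellow tile rect [482.8  94.8] [63. 63.] 11.0 circ 482.8 95.5 42.1 n 810
top yellow lid-mat rect [454.8 335.4] [49.3 50.6] 45.5 circ 453.4 335.4 26.8 n 491
top blue tile rect [495.2  30.5] [60.3 59.5] 11.0 circ 495.1 30.2 40.8 n 732
top blue lid-mat rect [524.5 334. ] [49.2 48.4] 46.1 circ 524.3 335.0 25.8 n 458
top green tile rect [507.9 -34.1] [59.5 58.8] 10.8 circ 508.2 -34.5 40.2 n 704
top green lid-mat rect [593.9 334.6] [49.9 49.2] 88.7 circ 594.1 334.2 25.8 n 447
side yellow tile rect [480.6  95.6] [64.8 65.8] 10.9 circ 482.3 96.3 44.6 n 1132
side yellow lid-mat rect [453.4 337.4] [48.1 50.3] 27.9 circ 453.4 337.3 25.9 n 914
side blue tile rect [493.5  30.9] [60.2 63.6] 10.8 circ 494.0 30.9 41.8 n 791
side blue lid-mat rect [523.  335.7] [50.4 49.7] 27.0 circ 522.6 335.7 26.7 n 856
side green tile rect [506.1 -32.6] [61.  61.5] 10.6 circ 506.5 -32.9 41.5 n 684
side green lid-mat rect [593.  336.3] [50.7 50.4] 20.2 circ 593.4 335.8 26.5 n 784
```

>>> servo_tool(
  plan=[
    [0, 0, 0.17, 0, 0, 0, 1],
    [0.014, 0.19, 0.05, 0, 0, 0.031, 1],
    [0.014, 0.192, 0, 0, 0, 0.031, 1],
    [0.014, 0.192, 0, 0, 0, 0.031, 1],
    [0.014, 0.192, 0, 0, 0, 0.031, 1],
    [0.014, 0.192, 0, 0, 0, 0.031, 1],
    [0.014, 0.192, 0, 0, 0, 0.031, 1],
    [0.014, 0.192, 0, 0, 0, 0.031, 1],
    [0.014, 0.192, 0, 0, 0, 0.031, 1],
    [0.014, 0.192, 0, 0, 0, 0.031, 1],
    [0.014, 0.192, 0, 0, 0, 0.031, 1],
    [0.014, 0.192, 0, 0, 0, 0.031, 1],
    [0.014, 0.192, 0, 0, 0, 0.031, 1],
    [0.014, 0.192, 0, 0, 0, 0.031, 1],
    [0.014, 0.192, 0, 0, 0, 0.031, 1],
    [0, 0, 0, 0, 0, 0, 1],
    [0, 0, 0, 0, 0, 0, 1],
  ],
)

```text
clock: 51.45
position: [451.1, 333.3, 209.4]
ee_rot: [-0.42, 0.907, 0.004, -0.005]
contact_force: [0.3, -0.1, -0.2]
gripper_width: 85.1
grasp_force: 0.0
```

```bash
python3 - <<'E'
from h import *
st(454.5,335.3,40,140)
E
```

```text
t 51.45 p [451.1 333.3 209.4] tooly 139.67 zax [-0.013  0.003 -1.   ] w 85.1 gf 0.0 F [ 0.3 -0.1 -0.2] j [ 0.92  0.3  -0.17 -0.01 -1.1  -1.62]
shift shares [ 0.011  0.007 -0.565] turn 0.003
```

>>> servo_tool(
  plan=[
    [0.011, 0.007, 0, -0.001, -0.006, 0.003, 1],
    [0, 0, -0.18, 0, 0, 0, 1],
    [0, 0, -0.18, 0, 0, 0, 1],
    [0, 0, -0.13, 0, 0, 0, 1],
    [0, 0, -0.065, 0, 0, 0, 1],
    [0, 0, 0, 0, 0, 0, 1],
    [0, 0, 0, 0, 0, 0, 0],
    [0, 0, 0, 0, 0, 0, 0],
    [0, 0, 0, 0, 0, 0, 0],
    [0, 0, 0, 0, 0, 0, 0],
    [0, 0, 0, 0, 0, 0, 0],
    [0, 0, 0, 0, 0, 0, 0],
  ],
)

```text
clock: 52.95
position: [455.7, 336.2, 44.9]
ee_rot: [-0.423, 0.906, 0.001, 0.001]
contact_force: [-1.0, 0.2, 6.3]
gripper_width: 49.5
grasp_force: 61.4
```

>>> servo_tool(
  plan=[
    [0, 0, 0.05, 0, 0, 0, 0],
    [0, 0, 0.12, 0, 0, 0, 0],
    [0, 0, 0.15, 0, 0, 0, 0],
    [0, 0, 0.15, 0, 0, 0, 0],
    [0.019, -0.16, 0, 0, 0, 0.088, 0],
    [0.019, -0.16, 0, 0, 0, 0.088, 0],
    [0.019, -0.16, 0, 0, 0, 0.088, 0],
    [0.019, -0.16, 0, 0, 0, 0.088, 0],
    [0.019, -0.16, 0, 0, 0, 0.088, 0],
    [0, 0, 0, 0, 0, 0, 0],
    [0, 0, 0, 0, 0, 0, 0],
  ],
)

```text
clock: 54.32
position: [483.5, 95.4, 184.5]
ee_rot: [0.768, -0.641, -0.001, -0.0]
contact_force: [0.3, 0.3, -2.2]
gripper_width: 49.4
grasp_force: 62.7
```

```bash
python3 - <<'E'
from h import *
st(482.8,94.4,54,190.9)
E
```

```text
t 54.33 p [483.5  95.4 184.5] tooly -169.69 zax [-0.001  0.001 -1.   ] w 49.4 gf 62.7 F [ 0.3  0.3 -2.2] j [ 0.52  0.2  -0.38 -0.   -0.99 -0.34]
shift shares [-0.002 -0.003 -0.435] turn 0.005
```

>>> servo_tool(
  plan=[
    [-0.002, -0.004, -0.15, 0, 0, 0.005, 0],
    [0, 0, -0.14, 0, 0, 0, 0],
    [0, 0, -0.08, 0, 0, 0, 0],
    [0, 0, -0.04, 0, 0, 0, 0],
    [0, 0, -0.01, 0, 0, 0, 0],
    [0, 0, 0, 0, 0, 0, 0],
    [0, 0, 0, 0, 0, 0, 0],
  ],
)

```text
clock: 55.2
position: [483.6, 94.7, 59.2]
ee_rot: [0.772, -0.636, -0.0, -0.001]
contact_force: [-0.1, -0.0, -1.3]
gripper_width: 49.6
grasp_force: 62.8
```

```bash
python3 - <<'E'
from h import *
st(482.8,94.4,57,190.9)
E
python3 jt.py | grep yellow
```

```text
t 55.2 p [483.6  94.7  59.2] tooly -169.02 zax [ 0.001  0.002 -1.   ] w 49.6 gf 62.8 F [-0.1 -0.  -1.3] j [ 0.52  0.37 -0.53 -0.   -0.67 -0.33]
shift shares [-0.003 -0.001 -0.007] turn -0.001
top yellow tile rect [483.6  67.5] [26.6 67.2] 78.3 circ 485.8 78.2 33.6 n 160
side yellow tile rect [477.1 119.8] [65.2 21.8] 5.8 circ 477.3 116.3 33.3 n 379
```

>>> servo_tool(
  plan=[
    [-0.003, -0.001, -0.005, 0, 0, 0, 0],
    [0, 0, -0.002, 0, 0, 0, 0],
    [0, 0, 0, 0, 0, 0, 0],
    [0, 0, 0, 0, 0, 0, 1],
    [0, 0, 0, 0, 0, 0, 1],
    [0, 0, 0, 0, 0, 0, 1],
    [0, 0, 0, 0, 0, 0, 1],
    [0, 0, 0.1, 0, 0, 0, 1],
    [0, 0, 0.16, 0, 0, 0, 1],
    [0, 0, 0.15, 0, 0, 0, 1],
    [0.027, 0.16, 0, 0, 0, -0.089, 1],
    [0.027, 0.16, 0, 0, 0, -0.089, 1],
    [0.027, 0.16, 0, 0, 0, -0.089, 1],
    [0.027, 0.16, 0, 0, 0, -0.089, 1],
    [0.027, 0.16, 0, 0, 0, -0.089, 1],
    [0, 0, 0, 0, 0, 0, 1],
    [0, 0, 0, 0, 0, 0, 1],
  ],
)

```text
clock: 57.42
position: [522.1, 333.5, 178.4]
ee_rot: [-0.423, 0.906, 0.001, -0.001]
contact_force: [-0.9, -0.1, 0.8]
gripper_width: 85.4
grasp_force: 0.0
```

```bash
python3 - <<'E'
from h import *
st(524.3,334.5,44,140)
E
python3 jt.py | grep yellow
```

```text
t 57.42 p [522.1 333.5 178.4] tooly 140.03 zax [-0.002  0.    -1.   ] w 85.4 gf 0.0 F [-0.9 -0.1  0.8] j [ 0.83  0.42 -0.08 -0.   -1.08 -1.53]
shift shares [ 0.007  0.003 -0.448] turn -0.0
top yellow tile rect [482.6  94.9] [63.7 63.8] 12.1 circ 481.7 94.5 41.7 n 302
top yellow lid-tile rect [482.7  92.2] [49.5 45.5] 89.1 circ 482.6 92.2 25.7 n 496
```

>>> servo_tool(
  plan=[
    [0.007, 0.003, -0.15, 0, 0, 0, 1],
    [0, 0, -0.15, 0, 0, 0, 1],
    [0, 0, -0.1, 0, 0, 0, 1],
    [0, 0, -0.052, 0, 0, 0, 1],
    [0, 0, 0, 0, 0, 0, 1],
    [0, 0, 0, 0, 0, 0, 1],
    [0, 0, 0, 0, 0, 0, 0],
    [0, 0, 0, 0, 0, 0, 0],
    [0, 0, 0, 0, 0, 0, 0],
    [0, 0, 0, 0, 0, 0, 0],
    [0, 0, 0, 0, 0, 0, 0],
    [0, 0, 0, 0, 0, 0, 0],
  ],
)

```text
clock: 59.02
position: [525.1, 335.4, 44.7]
ee_rot: [-0.423, 0.906, 0.001, 0.001]
contact_force: [-1.1, -0.5, 5.1]
gripper_width: 49.2
grasp_force: 61.6
```

>>> servo_tool(
  plan=[
    [0, 0, 0.05, 0, 0, 0, 0],
    [0, 0, 0.12, 0, 0, 0, 0],
    [0, 0, 0.15, 0, 0, 0, 0],
    [0, 0, 0.15, 0, 0, 0, 0],
    [-0.016, -0.17, 0, 0, 0, 0.074, 0],
    [-0.016, -0.17, 0, 0, 0, 0.074, 0],
    [-0.016, -0.17, 0, 0, 0, 0.074, 0],
    [-0.016, -0.17, 0, 0, 0, 0.074, 0],
    [-0.016, -0.17, 0, 0, 0, 0.074, 0],
    [-0.016, -0.17, 0, 0, 0, 0.074, 0],
    [0, 0, 0, 0, 0, 0, 0],
    [0, 0, 0, 0, 0, 0, 0],
  ],
)

```text
clock: 60.52
position: [495.8, 28.7, 184.6]
ee_rot: [0.77, -0.638, -0.001, 0.0]
contact_force: [-0.0, -0.0, -2.4]
gripper_width: 49.5
grasp_force: 62.7
```

```bash
python3 - <<'E'
from h import *
st(495.3,30,60,190.9)
E
python3 jt.py | grep yellow
```

```text
t 60.52 p [495.8  28.7 184.6] tooly -169.23 zax [-0.001  0.001 -1.   ] w 49.5 gf 62.7 F [-0.  -0.  -2.4] j [ 0.38  0.21 -0.37 -0.   -0.99 -0.2 ]
shift shares [-0.002  0.004 -0.415] turn 0.001
top yellow tile rect [474.3  93.1] [48.2 64.2] 13.8 circ 474.0 92.4 36.9 n 248
top yellow lid-tile rect [480.6  91.3] [43.  49.8] 22.0 circ 482.6 92.2 25.7 n 465
side yellow tile rect [475.   81.1] [81.4 92.7] 11.0 circ 475.2 80.8 60.4 n 825
side yellow lid-tile rect [481.7  95.6] [48.8 52.1] 25.6 circ 481.6 95.6 27.5 n 567
```

>>> servo_tool(
  plan=[
    [-0.002, 0.004, -0.15, 0, 0, 0, 0],
    [0, 0, -0.14, 0, 0, 0, 0],
    [0, 0, -0.08, 0, 0, 0, 0],
    [0, 0, -0.04, 0, 0, 0, 0],
    [0, 0, -0.01, 0, 0, 0, 0],
    [0, 0, -0.006, 0, 0, 0, 0],
    [0, 0, 0, 0, 0, 0, 0],
    [0, 0, 0, 0, 0, 0, 0],
  ],
)

```text
clock: 61.62
position: [495.7, 30.1, 57.4]
ee_rot: [0.771, -0.637, -0.0, -0.0]
contact_force: [-0.5, 0.9, -2.2]
gripper_width: 49.2
grasp_force: 62.8
```

```bash
python3 - <<'E'
from h import *
st(495.3,30,56.7,190.9)
E
```

```text
t 61.62 p [495.7  30.1  57.4] tooly -169.15 zax [ 0.     0.001 -1.   ] w 49.2 gf 62.8 F [-0.5  0.9 -2.2] j [ 0.39  0.38 -0.52 -0.   -0.67 -0.2 ]
shift shares [-0.001 -0.    -0.002] turn 0.0
```

>>> servo_tool(
  plan=[
    [-0.001, 0, -0.002, 0, 0, 0, 0],
    [0, 0, 0, 0, 0, 0, 0],
    [0, 0, 0, 0, 0, 0, 1],
    [0, 0, 0, 0, 0, 0, 1],
    [0, 0, 0, 0, 0, 0, 1],
    [0, 0, 0, 0, 0, 0, 1],
    [0, 0, 0.1, 0, 0, 0, 1],
    [0, 0, 0.16, 0, 0, 0, 1],
    [0, 0, 0.15, 0, 0, 0, 1],
    [0.055, 0.169, 0, 0, 0, -0.074, 1],
    [0.055, 0.169, 0, 0, 0, -0.074, 1],
    [0.055, 0.169, 0, 0, 0, -0.074, 1],
    [0.055, 0.169, 0, 0, 0, -0.074, 1],
    [0.055, 0.169, 0, 0, 0, -0.074, 1],
    [0.055, 0.169, 0, 0, 0, -0.074, 1],
    [0, 0, 0, 0, 0, 0, 1],
    [0, 0, 0, 0, 0, 0, 1],
  ],
)

```text
clock: 63.75
position: [593.4, 333.9, 178.3]
ee_rot: [-0.423, 0.906, 0.001, -0.001]
contact_force: [0.5, -0.3, -0.5]
gripper_width: 85.6
grasp_force: 0.0
```

```bash
python3 - <<'E'
from h import *
st(594.2,334.5,44,140)
E
python3 jt.py | grep -v green
```

```text
t 63.75 p [593.4 333.9 178.3] tooly 140.02 zax [-0.002  0.    -1.   ] w 85.6 gf 0.0 F [ 0.5 -0.3 -0.5] j [ 0.75  0.52  0.09 -0.   -1.14 -1.45]
shift shares [ 0.003  0.002 -0.448] turn -0.0
top yellow tile rect [482.8  95.1] [63.8 63.6] 10.8 circ 482.8 95.6 43.2 n 298
top yellow lid-tile rect [482.7  92.2] [49.5 45.5] 89.1 circ 482.6 92.2 25.7 n 498
top blue tile rect [487.1  29.3] [42.4 59.1] 10.3 circ 487.7 29.1 35.0 n 207
top blue lid-tile rect [495.5  28.7] [49.7 49.2] 32.9 circ 495.4 29.1 25.3 n 508
side yellow tile rect [510.4  47.1] [138.5 204. ] 10.8 circ 497.3 42.0 113.1 n 2292
side yellow lid-tile rect [476.8  97.9] [50.3 42.5] 56.2 circ 480.4 95.0 26.1 n 478
side blue tile rect [470.9  26.6] [14.1 63.2] 10.8 circ 470.2 26.4 31.6 n 154
```

>>> servo_tool(
  plan=[
    [0.003, 0.002, -0.15, 0, 0, 0, 1],
    [0, 0, -0.15, 0, 0, 0, 1],
    [0, 0, -0.1, 0, 0, 0, 1],
    [0, 0, -0.052, 0, 0, 0, 1],
    [0, 0, 0, 0, 0, 0, 1],
    [0, 0, 0, 0, 0, 0, 1],
    [0, 0, 0, 0, 0, 0, 0],
    [0, 0, 0, 0, 0, 0, 0],
    [0, 0, 0, 0, 0, 0, 0],
    [0, 0, 0, 0, 0, 0, 0],
    [0, 0, 0, 0, 0, 0, 0],
    [0, 0, 0, 0, 0, 0, 0],
  ],
)

```text
clock: 65.35
position: [595.4, 335.2, 44.7]
ee_rot: [-0.423, 0.906, 0.001, 0.001]
contact_force: [-0.4, 0.5, 6.0]
gripper_width: 49.4
grasp_force: 61.6
```

>>> servo_tool(
  plan=[
    [0, 0, 0.05, 0, 0, 0, 0],
    [0, 0, 0.12, 0, 0, 0, 0],
    [0, 0, 0.15, 0, 0, 0, 0],
    [0, 0, 0.15, 0, 0, 0, 0],
    [-0.041, -0.176, 0, 0, 0, 0.064, 0],
    [-0.041, -0.176, 0, 0, 0, 0.064, 0],
    [-0.041, -0.176, 0, 0, 0, 0.064, 0],
    [-0.041, -0.176, 0, 0, 0, 0.064, 0],
    [-0.041, -0.176, 0, 0, 0, 0.064, 0],
    [-0.041, -0.176, 0, 0, 0, 0.064, 0],
    [-0.041, -0.176, 0, 0, 0, 0.064, 0],
    [0, 0, 0, 0, 0, 0, 0],
    [0, 0, 0, 0, 0, 0, 0],
  ],
)

```text
clock: 66.97
position: [508.6, -34.8, 184.5]
ee_rot: [0.773, -0.634, -0.001, 0.0]
contact_force: [0.4, 0.1, -2.1]
gripper_width: 49.2
grasp_force: 62.8
```

```bash
python3 - <<'E'
from h import *
st(507.9,-34.6,59,190.9)
E
```

```text
t 66.97 p [508.6 -34.8 184.5] tooly -168.76 zax [-0.001  0.001 -1.   ] w 49.2 gf 62.8 F [ 0.4  0.1 -2.1] j [ 0.25  0.23 -0.34 -0.   -1.   -0.05]
shift shares [-0.002  0.001 -0.418] turn -0.003
```

>>> servo_tool(
  plan=[
    [-0.003, 0, -0.15, 0, 0, -0.003, 0],
    [0, 0, -0.14, 0, 0, 0, 0],
    [0, 0, -0.08, 0, 0, 0, 0],
    [0, 0, -0.04, 0, 0, 0, 0],
    [0, 0, -0.01, 0, 0, 0, 0],
    [0, 0, -0.006, 0, 0, 0, 0],
    [0, 0, 0, 0, 0, 0, 0],
    [0, 0, 0, 0, 0, 0, 0],
  ],
)

```text
clock: 67.97
position: [508.3, -34.7, 57.4]
ee_rot: [0.771, -0.636, -0.0, -0.0]
contact_force: [-0.2, -0.3, -2.2]
gripper_width: 49.7
grasp_force: 62.9
```

```bash
python3 - <<'E'
from h import *
st(507.9,-34.6,56.7,190.9)
E
```

```text
t 67.97 p [508.3 -34.7  57.4] tooly -169.04 zax [ 0.     0.001 -1.   ] w 49.7 gf 62.9 F [-0.2 -0.3 -2.2] j [ 0.25  0.39 -0.49 -0.   -0.68 -0.06]
shift shares [-0.001  0.    -0.002] turn -0.001
```

Release, rise and move away toward the start side, then check.

>>> servo_tool(
  plan=[
    [-0.001, 0, -0.002, 0, 0, 0, 0],
    [0, 0, 0, 0, 0, 0, 0],
    [0, 0, 0, 0, 0, 0, 1],
    [0, 0, 0, 0, 0, 0, 1],
    [0, 0, 0, 0, 0, 0, 1],
    [0, 0, 0, 0, 0, 0, 1],
    [0, 0, 0.1, 0, 0, 0, 1],
    [0, 0, 0.16, 0, 0, 0, 1],
    [0, 0, 0.17, 0, 0, 0, 1],
    [0, 0, 0.1, 0, 0, 0, 1],
    [-0.06, -0.18, 0, 0, 0, -0.05, 1],
    [-0.06, -0.18, 0, 0, 0, -0.05, 1],
    [-0.06, -0.18, 0, 0, 0, -0.05, 1],
    [-0.06, -0.18, 0, 0, 0, -0.05, 1],
    [-0.06, -0.18, 0, 0, 0, -0.05, 1],
    [-0.06, -0.18, 0, 0, 0, -0.05, 1],
    [-0.06, -0.18, 0, 0, 0, -0.05, 1],
    [-0.06, -0.18, 0, 0, 0, -0.05, 1],
    [0, 0, 0, 0, 0, 0, 1],
    [0, 0, 0, 0, 0, 0, 1],
  ],
)

```text
clock: 70.47
position: [363.2, -466.5, 214.6]
ee_rot: [-0.463, 0.887, 0.001, -0.0]
contact_force: [0.3, 0.9, -0.2]
gripper_width: 85.2
grasp_force: 0.0
```

```bash
python3 - <<'E'
from h import *
st()
d=grab("top");P=cloud(d);B=(240,170,360,265)
for c in HUE:
    m=mask(d,c,B); mm=((m>0)&(P[...,2]>95)).astype(np.uint8)*255
    w=plane(d,big(mm),106)[:,:2].astype(np.float32);print(c,cv2.minEnclosingCircle(w),cv2.minAreaRect(w)[:2])
for r in (178,186,194,206,210):print(r,d["image"][r,452],P[r,452].round(0))
E
python3 jt.py; python3 t3.py
```

```text
t 70.47 p [ 363.2 -466.5  214.6] tooly 145.11 zax [-0.001  0.002 -1.   ] w 85.2 gf 0.0 F [ 0.3  0.9 -0.2] j [-0.64  0.34 -0.1  -0.   -1.13  0.03]
shift shares [0 0 0] turn None
yellow ((482.19158935546875, 91.84619140625), 25.256000518798828) ((481.71734619140625, 92.17313385009766), (49.426692962646484, 47.4561653137207))
blue ((494.9978942871094, 28.98543357849121), 25.41925621032715) ((494.5290222167969, 29.13872528076172), (49.39812088012695, 47.7541389465332))
green ((507.7308349609375, -35.29745864868164), 24.507640838623047) ((508.38104248046875, -34.438297271728516), (45.67452621459961, 46.15461730957031))
178 [209 209 201] [ 582. -286.  102.]
186 [205 207 199] [ 566. -285.  100.]
194 [101  97  94] [ 565. -311.   24.]
206 [204 203 188] [ 537. -309.   25.]
210 [188 185 173] [ 528. -308.   24.]
top yellow tile rect [482.7  95.2] [63.6 63.3] 11.6 circ 482.8 94.5 42.7 n 297
top yellow lid-tile rect [482.7  92.2] [49.5 45.5] 89.1 circ 482.6 92.2 25.7 n 497
top blue tile rect [487.3  29.1] [42.9 59.2] 11.1 circ 487.6 29.1 35.0 n 209
top blue lid-tile rect [495.5  28.7] [49.7 49.2] 
[... 344 characters left out ...]
6 95.6 27.7 n 576
side blue tile rect [470.9  26.6] [14.1 63.2] 10.8 circ 470.2 26.4 31.6 n 152
side blue lid-tile rect [494.1  30.8] [47.5 52.8] 25.5 circ 495.3 31.7 27.3 n 480
side green tile rect [482.9 -37.3] [13.7 61.8] 10.5 circ 480.7 -37.8 31.0 n 128
side green lid-tile rect [507.2 -32.7] [48.1 53. ] 24.8 circ 505.7 -33.4 27.6 n 418
t 70.62 p [ 364.1 -465.7  215.3] tooly 145.24 zax [-0.     0.001 -1.   ] w 85.2 gf 0.0 F [ 0.4 -0.4 -0.2] j [-0.63  0.34 -0.1  -0.   -1.13  0.03]
shift shares [ 0.523  0.532 -0.548] turn -0.482
side terr 18 [[532.0, -340.0, 51.0], [541.0, -326.0, 62.0], [547.0, -289.0, 90.0]]
top terr 44 [[544.0, -338.0, 24.0], [547.0, -302.0, 90.0], [563.0, -274.0, 93.0]]
```

```bash
python3 -c "
from bench import arm
print(arm.job_done())"
```

```text
the job is handed in; nothing more can be done
None
```

I handed the job in at about 71 s. All three jars are upright and within about 3 mm of the centre of their own tiles, and the cracked strip lies flat in the offcut box with the flap shut. The first push left the strip tipped at the deck edge, so I laid it back on the deck and pushed it through held by its rear end. Its rear end is only about 3 mm past the deck edge, so it lies under the flap rather than wholly beyond it.

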